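# Load the laboratory shaker and fit its clamp disc

## Robot

A 7-joint arm with a two-finger parallel gripper is mounted at the origin on the work surface. World frame = base frame: x ahead of the robot, y to its left, z up, the work surface at z = 0. Lengths are in m, angles in rad, forces in N, time in s.
With the tool pointing down it reaches from about 0.4 to 0.85 m from the base axis. Payload 4.5 kg.
Tool frame: the origin (TCP) lies on the centre line of the jaws, within the pads' length; the fingertips stand 25 mm ahead of it and the grasp point (between the pads) lies 6 mm ahead of it; z points along the fingers, y is the direction in which the jaws open and shut (so a half turn about z gives the same grasp; the last joint's range is limited). The gripper opens to 88 mm and grips with 3 to 60 N. Pads are 18 mm wide; open, the fingers measure 123 mm over their backs; the gripper's body (75 mm by 187 mm) begins 45 mm behind the grasp point.
Start: joints at [1.369, 0.689, -0.195, 1.565, 0.157, 0.902, -0.215], TCP at [0.146, -0.608, 0.264] pointing down, gripper open.
Joint ranges: [-3.01, 3.01], [-0.46, 2.08], [-1.47, 1.51], [0.13, 2.56], [-1, 4.14], [0.04, 2.09], [-2.66, 2.66]. Speed limits (rad/s): [2.57, 2.57, 3.14, 3.14, 3.14, 3.14, 3.14].

## Interface

Orientations are given as a unit quaternion [x, y, z, w].
In Python, from plant import r, eyes gives the robot as it stands.
- The arm moves only by the tool servo_tool, never from a script. Its argument "deltas" is a list of rows, each an object of numbers: "dx", "dy", "dz": the shift along the tool's x, y, z in units of 60 mm (1.0 is 60 mm); "ax", "ay", "az": the turn, a rotation vector about the tool's x, y, z in units of 6 degrees (1.0 is 6 degrees); "hand": the finger opening in mm, from 0 to 88.1. A call has 1 to 10 rows; each row is the pose to reach, as a shift and turn from the pose commanded when the call began, along the tool's axes at that moment; what a row does not reach only later rows make up. A row lasts 1/8 s, in which the tool goes at most 62.5 mm and 10.7 degrees, less where a joint would pass 70% of its speed; a pose out of reach is approached as far as the arm can. A call with a gripper value outside its range is refused whole. The fingers move at their own pace and stop on an object; "newtons" is the grip in N (left out, the last holds). Time passes only in rows, so rows that repeat a pose let the fingers close. It gives the time, the measured TCP pose, the force and the opening at its end, in the units of the state.
- r.get_state(): the state, without advancing time (a new reading comes with each control period).
- eyes.snapshot(name): name is "scene" or "top" or "wrist"; returns (picture, depth): 420x560x3 uint8, red, green, blue; 420x560 float32, m along the optical axis (not along the pixel's ray), 0 where there is no reading.
- eyes.camera_model(name): a dict with "fx", "fy", "cx", "cy" (pixels), "pose" (4x4, takes a point from camera to world coordinates). Camera axes: x right, y up, looking along -z (the intrinsics and any distortion apply to the point x, -y, -z); pixel columns grow to the right and rows downward; lengths in m; the calibration is good to about 2 mm. A picture is of the moment at which its call begins: read the wrist's pose just before it. camera_model takes no time and is no camera call; for the wrist camera it gives the pose at the moment of the call.
- r.finish_job(): hands the job in, once; it reports no verdict.
The state is a dict: "clock": time; "q": joint angles; "qd": joint speeds; "joint_torque": joint torques, N m; "tool_pos": TCP position; "eef_rot": TCP orientation; "contact_force": force on the tool from outside, world axes, zero at the start; "moment": the same for the moment, N m; "opening": opening from 0.0 (shut) to 1.0 (fully open).
Only numpy, scipy, OpenCV 4.12 (cv2) and the standard library are available. Lean on these libraries where they do the work, as an engineer would, in place of code of your own. Each camera call takes 0.05 s, during which the arm holds its last target.

## Task

Load the shaker: every square steel cup left upside down on the drying mat has to stand mouth-up on the shaker's round deck, between its three studs and inside its rim. Then turn the clamp disc until its three holes line up with the studs and slide it down over them until it lies flat on all three stud shoulders, above the cups, and let go. Leave the jar, the beaker and the brass weight alone.

Things in the scene. Friction and masses are not known exactly. Their poses are not given: they have to be found in the camera images.
- deck (a point): Centre of the deck floor of the shaker, a white machine, 200 x 190 mm, fixed on the bench at a place (left or right) and yaw that vary. Deck floor 75 mm above the bench: a round tray 164 mm across inside, rim 4 mm high. x, y, z are the shaker's axes, z up. Three studs stand on a circle of radius 68 mm at 0, 120 and 240 degrees from x.
- stud1 (a point): Tip of a stud, 0 degrees from the deck's x axis, 80 mm above the deck floor. Each steel stud is a 17 mm thick post up to a flat shoulder 58 mm above the deck floor, then a 10 mm pin, 22 mm long, whose last 4 mm taper to 4 mm.
- stud2 (a point): Tip of a stud, 120 degrees from the deck's x axis, 80 mm above the deck floor. Each steel stud is a 17 mm thick post up to a flat shoulder 58 mm above the deck floor, then a 10 mm pin, 22 mm long, whose last 4 mm taper to 4 mm.
- stud3 (a point): Tip of a stud, 240 degrees from the deck's x axis, 80 mm above the deck floor. Each steel stud is a 17 mm thick post up to a flat shoulder 58 mm above the deck floor, then a 10 mm pin, 22 mm long, whose last 4 mm taper to 4 mm.
- lid_grip (a point): Middle of the black fin grip on the centre of the clamp disc: 50 mm long along x, 12 mm thick along y, 36 mm high; this point is 18 mm above the plate's upper face, 24 mm above its underside. z points up out of the grip. Holes lie at 0, 120 and 240 degrees from x, 68 mm from the centre.
- lid: The loose clamp disc, a plain aluminium plate 168 mm across, 6 mm thick, 0.3 to 0.6 kg, flat on the bench at the start, grip up, turned any way. Origin at the centre of its underside, axes as lid_grip. Three 14 mm through holes on a circle of radius 68 mm at 0, 120 and 240 degrees from x.
- cup1_c (a point): Centre (half-way up) of a square stainless cup, 36 x 36 mm outside, 52 mm high, wall and bottom 3 mm, 0.08 to 0.15 kg. Its z axis points from the open mouth to the closed bottom: z is up while it is upside down, as at the start on the mat, and down when it stands mouth-up; x and y are square to its flat sides. Two or three cups are present; an absent one has no pose.
- cup2_c (a point): Centre (half-way up) of a square stainless cup, 36 x 36 mm outside, 52 mm high, wall and bottom 3 mm, 0.08 to 0.15 kg. Its z axis points from the open mouth to the closed bottom: z is up while it is upside down, as at the start on the mat, and down when it stands mouth-up; x and y are square to its flat sides. Two or three cups are present; an absent one has no pose.
- cup3_c (a point): Centre (half-way up) of a square stainless cup, 36 x 36 mm outside, 52 mm high, wall and bottom 3 mm, 0.08 to 0.15 kg. Its z axis points from the open mouth to the closed bottom: z is up while it is upside down, as at the start on the mat, and down when it stands mouth-up; x and y are square to its flat sides. Two or three cups are present; an absent one has no pose.
- mat: Dark rubber drying mat, fixed to the bench, 250 (x) x 100 (y) x 4 mm, the cups in a row along its x; origin under its centre, on the bench.
- jar: Bystander: closed amber glass jar, 56 mm across, 85 mm high; origin under its base. Leave alone.
- beaker: Bystander: white plastic beaker, 64 mm across the mouth, 80 mm high; origin under its base. Leave alone.
- weight: Bystander: brass weight with a knob, 40 mm across, 50 mm high; origin under its base. Leave alone.
Not all that is in view belongs to the job. What is shaped like the part that bears cup1_c but purple is not meant.

How it is judged:
By the outcome, as a careful person would: the job done as asked, in the order asked, and still so for the second after the job is handed in, with the robot touching nothing.
Of cup1, cup2, cup3 only 2 to 3 are there at a start; the rules pass over those that are not, and their reading is None.
At some moment in a run one of cup1, cup2, cup3, lid may be knocked a few centimetres aside while the robot is not near it.
It also fails if it takes over 210 s, if anything falls off the work surface, if the arm or the gripper's body presses on something with over 40 N, if the wrist force passes 120 N, or if a joint passes its speed limit or range.

## Working session

There is one attempt and no reset: what is moved stays moved. The work goes in short steps, Python scripts to look and compute and a tool call to move; the robot and the scene stay as the last step left them, time stands still between calls to the robot, and variables do not carry over. Pictures are saved under pics/ and viewed, and the job is handed in when it is done.

Besides the shell and the picture viewer there is one more tool, called after ">>>" in YAML: its name, and indented under it one key for each argument. servo_tool: Moves the arm, as the interface text tells. Its arguments: {"type":"object","properties":{"deltas":{"type":"array","items":{"type":"object","properties":{"dx":{"type":"number"},"dy":{"type":"number"},"dz":{"type":"number"},"ax":{"type":"number"},"ay":{"type":"number"},"az":{"type":"number"},"hand":{"type":"number"}}}},"newtons":{"type":"number"}},"required":["deltas"]}

```bash
ls; mkdir -p pics; python3 - <<'E'
from plant import r, eyes
import cv2
s=r.get_state(); print(s)
for n in ['scene','top','wrist']:
    m=eyes.camera_model(n); print(n,m)
    p,d=eyes.snapshot(n); cv2.imwrite(f'pics/a_{n}.png',p[:,:,::-1])
    import numpy as np; np.savez(f'pics/a_{n}.npz',p=p,d=d,**{k:v for k,v in m.items() if v is not None})
E
```

```text
pics
{'clock': 0.0, 'q': array([ 1.36882683,  0.68997623, -0.19453579,  1.56631775,  0.15735082,
        0.90248146, -0.21510911]), 'qd': array([ 0.00077071,  0.00089634, -0.000242  ,  0.00155282, -0.00051139,
       -0.00187666, -0.00113913]), 'joint_torque': array([-1.16124979e-04, -5.27560079e+01, -1.26648489e+00, -1.53425127e+01,
       -5.25282905e-02,  6.58172314e-03,  1.58617177e-04]), 'tool_pos': array([ 0.14581838, -0.60716831,  0.26292239]), 'eef_rot': array([ 9.93052158e-01,  1.17671644e-01, -1.80309145e-04, -8.73830073e-04]), 'contact_force': array([ 0.75423718,  0.49979193, -0.49702338]), 'moment': array([0.04581962, 0.03795967, 0.0194176 ]), 'opening': 1.0010996964105137}
scene {'fx': 431.9475223247369, 'fy': 431.9475223247369, 'cx': 280.59092943611404, 'cy': 205.7792324696761, 'pose': array([[-0.3891576 , -0.72704787,  0.56564809,  1.18516576],
       [ 0.92115509, -0.31077318,  0.23429324,  0.21236321],
       [ 0.00544585,  0.61222661,  0.79066359,  0.92123148],
       [ 0.        ,  0.        ,  0.        ,  1.        ]])}
top {'fx': 401.4487322380821, 'fy': 401.4487322380821, 'cx': 279.2877659517843, 'cy': 203.41042629405902, 'pose': array([[-0.00715977,  0.99593239, -0.08981874,  0.51435108],
       [-0.99952995, -0.00980527, -0.02904713, -0.03089296],
       [-0.02980967,  0.08956855,  0.99553446,  1.2199396 ],
       [ 0.        ,  0.        ,  0.        ,  1.        ]])}
wrist {'fx': 294.38200537004053, 'fy': 294.38200537004053, 'cx': 277.36663192183704, 'cy': 212.83354749967165, 'pose': array([[ 0.23328112,  0.92861728,  0.28853054,  0.2199243 ],
       [-0.97240775,  0.22331169,  0.06749123, -0.58888718],
       [-0.00175872, -0.29631376,  0.95508903,  0.38347853],
       [ 0.        ,  0.        ,  0.        ,  1.        ]])}
```

View pics/a_scene.png

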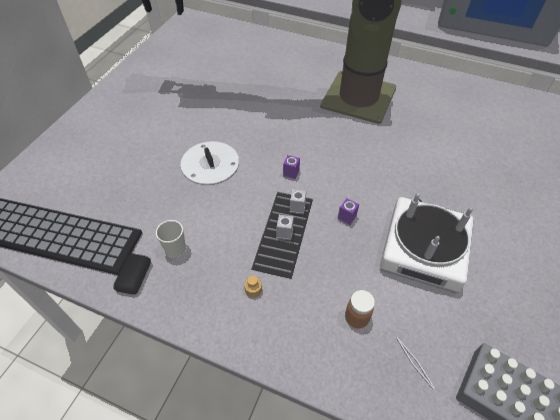

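View pics/a_top.png

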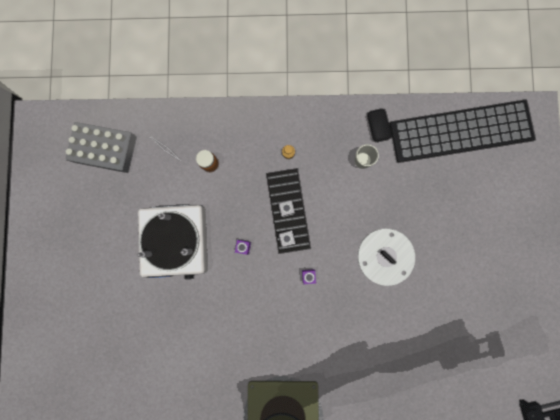

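View pics/a_wrist.png

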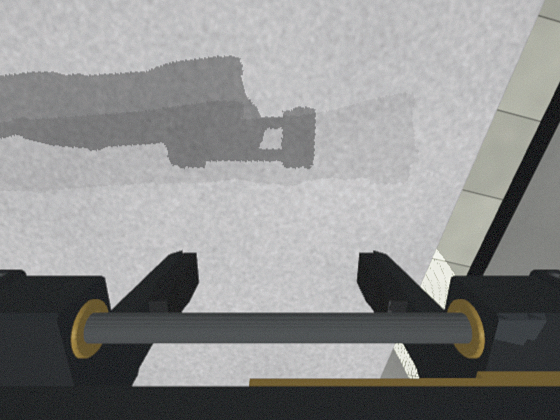

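Two silver cups are on the mat, at top px (287,208) and (287,239). The lookalikes are the purple ones at (242,247) and (309,277). I'll localise everything and check with a close crop.

```bash
cat > h.py <<'E'
import numpy as np, cv2
from scipy.spatial.transform import Rotation as R
def load(n):
    z=np.load(n); return z['p'],z['d'],dict(fx=float(z['fx']),fy=float(z['fy']),cx=float(z['cx']),cy=float(z['cy']),pose=z['pose'])
def grab(name,tag=None):
    from plant import r,eyes
    m=eyes.camera_model(name); p,d=eyes.snapshot(name)
    if tag: cv2.imwrite(f'pics/{tag}.png',p[:,:,::-1]); np.savez(f'pics/{tag}.npz',p=p,d=d,**{k:m[k] for k in('fx','fy','cx','cy','pose')})
    return p,d,m
def bp(m,u,v,d):
    u=np.asarray(u,float);v=np.asarray(v,float)
    c=np.stack([(u-m['cx'])/m['fx']*d,-(v-m['cy'])/m['fy']*d,-d*np.ones_like(u)],-1)
    return c@m['pose'][:3,:3].T+m['pose'][:3,3]
def cloud(d,m):
    v,u=np.mgrid[0:d.shape[0],0:d.shape[1]]
    return bp(m,u,v,d)
def rayz(m,u,v,z):
    o=m['pose'][:3,3]; a=bp(m,u,v,1.0)-o
    return o+a*((z-o[2])/a[...,2])[...,None]
def proj(m,P):
    c=(np.asarray(P)-m['pose'][:3,3])@m['pose'][:3,:3]
    return np.stack([m['cx']+m['fx']*c[...,0]/-c[...,2], m['cy']-m['fy']*c[...,1]/-c[...,2]],-1)
def tool():
    from plant import r
    s=r.get_state(); return s['tool_pos'],R.from_quat(s['eef_rot']).as_matrix(),s
E
python3 - <<'E'
from h import *
for n in ['top','scene']:
    p,d,m=load(f'pics/a_{n}.npz'); W=cloud(d,m)
    hsv=cv2.cvtColor(p,cv2.COLOR_RGB2HSV)
    z=W[...,2].copy(); z[d==0]=-9
    print(n,'bench z',np.median(z[(abs(z)<.03)&(W[...,0]>.25)&(W[...,0]<.7)]))
    mask=((z>.02)&(z<.3)&(W[...,0]>.2)&(W[...,0]<.8)&(abs(W[...,1])<.6)).astype(np.uint8)
    k,lab,st,c=cv2.connectedComponentsWithStats(mask)
    for i in range(1,k):
        if st[i,4]<15: continue
        s=lab==i; zz=z[s]; t=s&(z>np.percentile(zz,98)-.008)
        pts=W[t][:,:2].astype(np.float32); rr=cv2.minAreaRect(pts*1000)
        print(c[i].round(),st[i,4],'ztop',zz.max().round(3),'topmean',W[t].mean(0).round(4),'rect',np.round(rr[1]),round(rr[2],1),np.round(rr[0]),'col',p[s].mean(0).round())
p,d,m=load('pics/a_top.npz')
a=cv2.resize(p[150:300,215:425],(0,0),fx=3.8,fy=3.8,interpolation=cv2.INTER_CUBIC); cv2.imwrite('pics/c1.png',a[:,:,::-1])
p,d,m=load('pics/a_scene.npz')
a=cv2.resize(p[140:290,230:380],(0,0),fx=3.9,fy=3.9,interpolation=cv2.INTER_CUBIC); cv2.imwrite('pics/c2.png',a[:,:,::-1])
E
```

```text
top bench z 0.00030494720214779836
[445. 147.] 34 ztop 0.026 topmean [ 0.7882 -0.4939  0.0219] rect [19. 31.] 72.7 [ 787. -493.] col [104. 105. 105.]
[458. 146.] 22 ztop 0.024 topmean [ 0.7914 -0.532   0.0218] rect [16. 13.] 9.1 [ 792. -532.] col [107. 107. 108.]
[466. 145.] 21 ztop 0.024 topmean [ 0.7933 -0.5565  0.0214] rect [13. 22.] 8.8 [ 794. -558.] col [106. 106. 107.]
[476. 144.] 17 ztop 0.026 topmean [ 0.7957 -0.5856  0.0221] rect [ 7. 23.] 1.2 [ 795. -586.] col [100. 100. 100.]
[106. 156.] 1140 ztop 0.083 topmean [0.7734 0.5279 0.0745] rect [122.  52.] 79.2 [779. 535.] col [118. 118. 115.]
[288. 151.] 137 ztop 0.055 topmean [ 0.7801 -0.0251  0.0511] rect [22. 21.] 0.1 [779. -25.] col [162. 130.  76.]
[367. 155.] 281 ztop 0.085 topmean [ 0.7554 -0.2528  0.0796] rect [61. 60.] 88.2 [ 754. -251.] col [116. 116. 108.]
[435. 148.] 38 ztop 0.026 topmean [ 0.7844 -0.4656  0.0222] rect [25. 25.] 5.3 [ 783. -467.] col [101. 102. 102.]
[425. 150.] 33 ztop 0.025 topmean [ 0.7802 -0.435   0.0218] rect [19. 22.] 88.5 [ 781. -435.] col [108. 109. 109.]
[406. 153.] 40 ztop 0.024 topmean [ 
[... 1908 characters left out ...]
1. 141. 145.]
[101. 228.] 325 ztop 0.027 topmean [ 0.7849 -0.4447  0.0226] rect [ 37. 119.] 0.5 [ 782. -451.] col [120. 122. 126.]
[171. 236.] 750 ztop 0.085 topmean [ 0.7554 -0.2489  0.0804] rect [63. 62.] 58.8 [ 756. -249.] col [133. 134. 129.]
[125. 235.] 110 ztop 0.027 topmean [ 0.7804 -0.3755  0.0225] rect [45. 26.] 7.2 [ 778. -376.] col [123. 124. 129.]
[253. 284.] 241 ztop 0.056 topmean [ 0.7823 -0.0222  0.0517] rect [23. 23.] 78.8 [782. -24.] col [178. 148.  98.]
[360. 308.] 783 ztop 0.092 topmean [0.7526 0.2195 0.0867] rect [48. 48.] 39.5 [752. 219.] col [168. 159. 150.]
[508. 372.] 2240 ztop 0.081 topmean [0.7733 0.5303 0.0762] rect [119.  55.] 79.3 [779. 537.] col [143. 144. 144.]
```

View pics/c1.png

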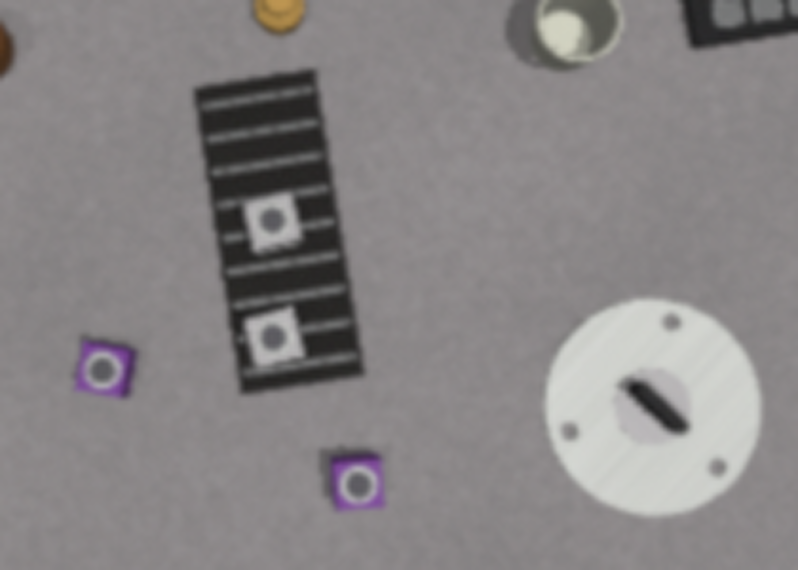

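View pics/c2.png

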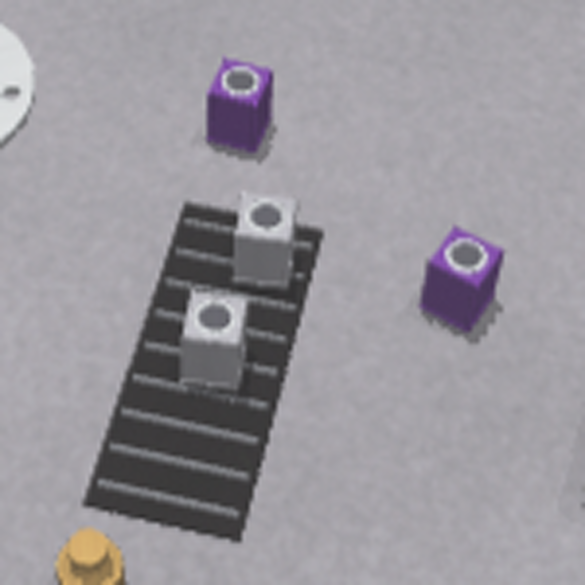

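```bash
python3 - <<'E'
from h import *
for n,box in [('top',(125,195,215,290)),('scene',(375,180,485,295))]:
    p,d,m=load(f'pics/a_{n}.npz'); W=cloud(d,m); z=W[...,2]
    mask=((d>0)&(z>.138)&(z<.17)&(W[...,0]>.4)&(W[...,0]<.65)&(W[...,1]>.2)&(W[...,1]<.45)).astype(np.uint8)
    k,lab,st,c=cv2.connectedComponentsWithStats(mask)
    for i in range(1,k):
        s=lab==i; print(n,c[i].round(1),st[i,4],W[s].min(0).round(4),W[s].max(0).round(4),W[s].mean(0).round(4))
    # deck floor black
    mk=(d>0)&(abs(z-.075)<.006)&(p.max(-1)<70)&(abs(W[...,0]-.53)<.12)&(abs(W[...,1]-.32)<.12)
    print('deck',mk.sum(),W[mk].mean(0),W[mk].min(0),W[mk].max(0))
    # white top
    mk=(d>0)&(abs(z-.077)<.012)&(p.min(-1)>130)&(abs(W[...,0]-.53)<.14)&(abs(W[...,1]-.32)<.14)
    rr=cv2.minAreaRect((W[mk][:,:2]*1000).astype(np.float32)); print('white',rr, np.median(z[mk]))
    x0,y0,x1,y1=box
    a=cv2.resize(p[y0:y1,x0:x1],(0,0),fx=5,fy=5,interpolation=cv2.INTER_CUBIC); cv2.imwrite(f'pics/s_{n}.png',a[:,:,::-1])
E
```

```text
top [159.9 215.4] 17 [0.5775 0.3185 0.1381] [0.5855 0.3286 0.1572] [0.5816 0.3224 0.1499]
top [182.9 251.9] 14 [0.4805 0.2541 0.1383] [0.4862 0.2633 0.1574] [0.4835 0.2583 0.1508]
top [139.4 254.5] 19 [0.473  0.3729 0.1383] [0.4814 0.381  0.1557] [0.4773 0.3759 0.1494]
deck 2175 [0.51368452 0.32122193 0.07544257] [0.43596535 0.24338738 0.06905002] [0.59321511 0.39880971 0.08096953]
white ((514.6971435546875, 318.29888916015625), (192.45831298828125, 183.86085510253906), 2.1960134506225586) 0.06732456674150766
scene [416.2 197. ] 31 [0.4804 0.2561 0.1384] [0.4892 0.2654 0.1574] [0.4863 0.2606 0.1488]
scene [468.6 210.9] 31 [0.4771 0.3733 0.1392] [0.4844 0.3819 0.1582] [0.4806 0.3775 0.1495]
scene [465. 215.] 1 [0.4868 0.3738 0.1398] [0.4868 0.3738 0.1398] [0.4868 0.3738 0.1398]
scene [436.  239.1] 34 [0.5808 0.3198 0.1383] [0.5886 0.3291 0.1564] [0.5851 0.3242 0.149 ]
deck 2524 [0.51588847 0.32346124 0.07732615] [0.43490705 0.24271688 0.07157846] [0.59260814 0.40151285 0.08095676]
white ((516.3160400390625, 320.41912841796875), (194.638916015625, 183.75376892089844), 3.3750462532043457) 0.06758021086245514
```

View pics/s_top.png

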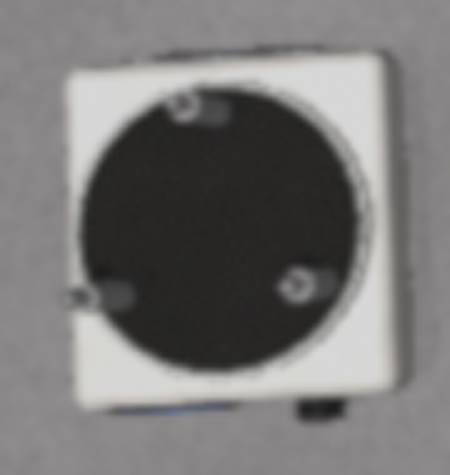

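View pics/s_scene.png

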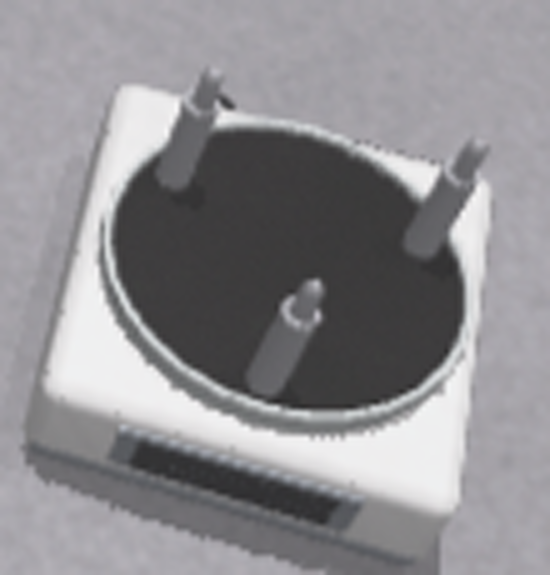

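```bash
cat >> h.py <<'E'
def Rt(psi,lean=0):
    a=np.radians(psi);t=np.radians(lean)
    y=np.array([np.cos(a),np.sin(a),0]); xh=np.array([-np.sin(a),np.cos(a),0]); Z=np.array([0,0,1.])
    return np.stack([np.cos(t)*xh+np.sin(t)*Z,y,np.sin(t)*xh-np.cos(t)*Z],1)
def plan(g,psi,lean=0,fromcmd=None):
    """g grasp point world; prints deltas from measured pose"""
    p,Rm,s=tool()
    Rg=Rt(psi,lean); tp=np.asarray(g)-Rg[:,2]*.006
    d=Rm.T@(tp-p)/.06; w=R.from_matrix(Rm.T@Rg).as_rotvec()/np.radians(6)
    print('t%.2f'%s['clock'],'d',d.round(3),'a',w.round(3),'norm mm %.0f deg %.0f'%(np.linalg.norm(d)*60,np.linalg.norm(w)*6))
def stat():
    p,Rm,s=tool(); y=Rm[:,1]
    th=np.degrees(np.arctan2(Rm[2,0],-Rm[2,2])); 
    print('t%.2f'%s['clock'],'grasp',(p+Rm[:,2]*.006).round(4),'psi %.2f lean %.2f roll %.2f'%(np.degrees(np.arctan2(y[1],y[0])),th,np.degrees(np.arcsin(y[2]))),'F',s['contact_force'].round(1),'open %.1f'%(s['opening']*88.1),'q',s['q'].round(2))
E
python3 -c "
from h import *
stat(); plan([.607,-.03,.22],14,0)"
```

```text
t0.15 grasp [ 0.1459 -0.6073  0.2571] psi -76.49 lean -0.01 roll -0.08 F [-0.2  0.4  0.2] open 88.0 q [ 1.37  0.69 -0.19  1.57  0.16  0.9  -0.22]
t0.15 d [ 9.721 -7.559  0.628] a [-1.1000e-02 -9.0000e-03 -1.5081e+01] norm mm 740 deg 90
```

>>> servo_tool:
  deltas:
    - {"dx": 9.72, "dy": -7.56, "dz": 0.63, "az": -15.08, "hand": 52}
    - {"dx": 9.72, "dy": -7.56, "dz": 0.63, "az": -15.08, "hand": 52}
    - {"dx": 9.72, "dy": -7.56, "dz": 0.63, "az": -15.08, "hand": 52}
    - {"dx": 9.72, "dy": -7.56, "dz": 0.63, "az": -15.08, "hand": 52}
    - {"dx": 9.72, "dy": -7.56, "dz": 0.63, "az": -15.08, "hand": 52}
    - {"dx": 9.72, "dy": -7.56, "dz": 0.63, "az": -15.08, "hand": 52}
    - {"dx": 9.72, "dy": -7.56, "dz": 0.63, "az": -15.08, "hand": 52}
    - {"dx": 9.72, "dy": -7.56, "dz": 0.63, "az": -15.08, "hand": 52}
    - {"dx": 9.72, "dy": -7.56, "dz": 0.63, "az": -15.08, "hand": 52}
    - {"dx": 9.72, "dy": -7.56, "dz": 0.63, "az": -15.08, "hand": 52}

```text
schema error: expected keys dx, dy, dz, ax, ay, az, hand
```

```bash
python3 -c "
from h import *
stat(); plan([.607,-.08,.16],14,45)"
```

```text
t0.15 grasp [ 0.1459 -0.6073  0.2571] psi -76.49 lean -0.01 roll -0.08 F [-0.2  0.4  0.2] open 88.0 q [ 1.37  0.69 -0.19  1.57  0.16  0.9  -0.22]
t0.15 d [ 9.527 -6.676  1.656] a [  5.883   5.835 -14.233] norm mm 705 deg 99
```

>>> servo_tool:
  deltas:
    - {"dx": 9.72, "dy": -7.56, "dz": 0.63, "ax": 0, "ay": 0, "az": -15.08, "hand": 52}
    - {"dx": 9.72, "dy": -7.56, "dz": 0.63, "ax": 0, "ay": 0, "az": -15.08, "hand": 52}
    - {"dx": 9.72, "dy": -7.56, "dz": 0.63, "ax": 0, "ay": 0, "az": -15.08, "hand": 52}
    - {"dx": 9.72, "dy": -7.56, "dz": 0.63, "ax": 0, "ay": 0, "az": -15.08, "hand": 52}
    - {"dx": 9.72, "dy": -7.56, "dz": 0.63, "ax": 0, "ay": 0, "az": -15.08, "hand": 52}
    - {"dx": 9.72, "dy": -7.56, "dz": 0.63, "ax": 0, "ay": 0, "az": -15.08, "hand": 52}
    - {"dx": 9.72, "dy": -7.56, "dz": 0.63, "ax": 0, "ay": 0, "az": -15.08, "hand": 52}
    - {"dx": 9.72, "dy": -7.56, "dz": 0.63, "ax": 0, "ay": 0, "az": -15.08, "hand": 52}
    - {"dx": 9.72, "dy": -7.56, "dz": 0.63, "ax": 0, "ay": 0, "az": -15.08, "hand": 52}
    - {"dx": 9.72, "dy": -7.56, "dz": 0.63, "ax": 0, "ay": 0, "az": -15.08, "hand": 52}

```text
clock: 1.4
tool_pos: [0.5365, -0.1187, 0.2314]
eef_rot: [0.616, 0.788, -0.0, -0.0]
contact_force: [0.8, -0.2, 0.0]
opening: 0.591
```

```bash
python3 -c "
from h import *
stat(); plan([.607,-.08,.16],14,45)"
```

```text
t1.40 grasp [ 0.5365 -0.1187  0.2254] psi 14.00 lean -0.01 roll -0.02 F [ 0.8 -0.2  0. ] open 52.1 q [ 0.47  0.68 -0.56  1.82  0.49  0.79 -0.1 ]
t1.40 d [0.271 1.297 1.119] a [-4.000e-03  7.501e+00 -2.000e-03] norm mm 104 deg 45
```

>>> servo_tool:
  deltas:
    - {"dx": 0.27, "dy": 1.3, "dz": 1.12, "ax": 0, "ay": 7.5, "az": 0, "hand": 52}
    - {"dx": 0.27, "dy": 1.3, "dz": 1.12, "ax": 0, "ay": 7.5, "az": 0, "hand": 52}
    - {"dx": 0.27, "dy": 1.3, "dz": 1.12, "ax": 0, "ay": 7.5, "az": 0, "hand": 52}
    - {"dx": 0.27, "dy": 1.3, "dz": 1.12, "ax": 0, "ay": 7.5, "az": 0, "hand": 52}
    - {"dx": 0.27, "dy": 1.3, "dz": 1.12, "ax": 0, "ay": 7.5, "az": 0, "hand": 52}
    - {"dx": 0.27, "dy": 1.3, "dz": 1.12, "ax": 0, "ay": 7.5, "az": 0, "hand": 52}
    - {"dx": 0.27, "dy": 1.3, "dz": 1.12, "ax": 0, "ay": 7.5, "az": 0, "hand": 52}
    - {"dx": 0.27, "dy": 1.3, "dz": 1.12, "ax": 0, "ay": 7.5, "az": 0, "hand": 52}

```text
clock: 2.4
tool_pos: [0.6075, -0.084, 0.1662]
eef_rot: [0.568, 0.729, 0.235, -0.301]
contact_force: [-0.1, -0.0, 0.0]
opening: 0.589
```

```bash
python3 -c "
from h import *
stat()
p,d,m=grab('wrist','w1'); 
for c in ([.607,-.0165],[.518,-.0165]): print(proj(m,np.array([c+[.056]]))) "
```

```text
t2.40 grasp [ 0.6065 -0.0799  0.1619] psi 14.16 lean 44.87 roll 0.09 F [-0.1 -0.   0. ] open 51.9 q [ 0.73  1.18 -0.9   1.33  0.1   1.19  0.33]
[[295.32414995 247.05594316]]
[[202.46935448 225.14826191]]
```

View pics/w1.png

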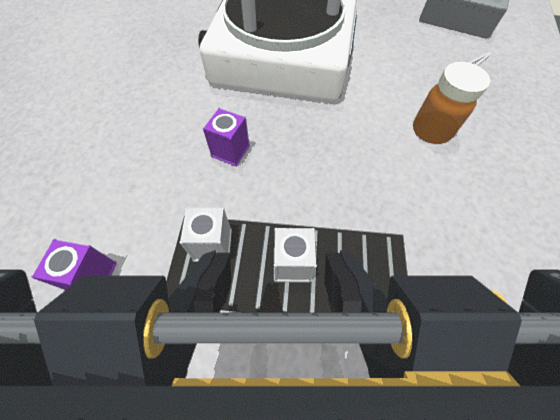

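The picture shows cup A at (295,247), between the fingers, and cup B at (205,228). Both match the projected positions. I'll refine cup A from the wrist depth.

```bash
cat >> h.py <<'E'
def cups(d,m,p,zlo=.04,zhi=.064,box=(.3,.75,-.25,.2),show=True):
    W=cloud(d,m); mk=((d>0)&(W[...,2]>zlo)&(W[...,2]<zhi)&(W[...,0]>box[0])&(W[...,0]<box[1])&(W[...,1]>box[2])&(W[...,1]<box[3])).astype(np.uint8)
    k,lab,st,c=cv2.connectedComponentsWithStats(mk)
    for i in range(1,k):
        if st[i,4]<60: continue
        s=lab==i; zm=np.percentile(W[s][:,2],95); t=s&(W[...,2]>zm-.006)
        rr=cv2.minAreaRect((W[t][:,:2]*1000).astype(np.float32)); print('comp',c[i].round(),st[i,4],'z %.4f'%np.median(W[t][:,2]),'ctr',np.round(rr[0],1),'size',np.round(rr[1],1),'ang %.1f'%rr[2],'col',p[s].mean(0).round())
E
python3 -c "
from h import *
p,d,m=load('pics/w1.npz'); cups(d,m,p); plan([.607+.006*np.sin(np.radians(14)),-.0165-.006,.032],14,45)"
```

```text
comp [444. 111.] 323 z 0.0593 ctr [740.8 196.1] size [ 6.7 18.3] ang 81.9 col [139.  92.  48.]
comp [225. 126.] 1029 z 0.0519 ctr [493.5 115.1] size [37.9 38.2] ang 80.2 col [154. 114. 181.]
comp [203. 228.] 1679 z 0.0559 ctr [517.3 -15.6] size [37.5 37.6] ang 14.4 col [193. 195. 197.]
comp [295. 249.] 1730 z 0.0559 ctr [606.3 -15.6] size [37.  37.5] ang 13.4 col [202. 204. 206.]
comp [ 64. 262.] 1934 z 0.0517 ctr [406.4 -78.8] size [38.2 37.4] ang 4.1 col [160. 119. 187.]
t2.45 d [-0.87   0.264  2.184] a [-0.007  0.021  0.023] norm mm 142 deg 0
```

>>> servo_tool:
  deltas:
    - {"dx": -0.86, "dy": 0.26, "dz": 2.19, "ax": 0, "ay": 0.02, "az": 0, "hand": 52}
    - {"dx": -0.86, "dy": 0.26, "dz": 2.19, "ax": 0, "ay": 0.02, "az": 0, "hand": 52}
    - {"dx": -0.86, "dy": 0.26, "dz": 2.19, "ax": 0, "ay": 0.02, "az": 0, "hand": 52}
    - {"dx": -0.86, "dy": 0.26, "dz": 2.19, "ax": 0, "ay": 0.02, "az": 0, "hand": 52}
    - {"dx": -0.86, "dy": 0.26, "dz": 2.19, "ax": 0, "ay": 0.02, "az": 0, "hand": 52}

```text
clock: 3.08
tool_pos: [0.6107, -0.0281, 0.0376]
eef_rot: [0.569, 0.728, 0.237, -0.3]
contact_force: [0.2, -0.5, 0.5]
opening: 0.589
```

```bash
python3 -c "
from h import *
stat(); plan([.608,-.0218,.032],14,45)"
```

```text
t3.08 grasp [ 0.6097 -0.0239  0.0333] psi 13.87 lean 45.01 roll 0.20 F [ 0.2 -0.5  0.5] open 51.9 q [ 0.66  1.34 -0.85  1.38  0.16  0.97  0.34]
t3.08 d [ 0.014 -0.019  0.045] a [ 0.039 -0.002  0.009] norm mm 3 deg 0
```

Good. I'll grip it next, then lift.

>>> servo_tool:
  deltas:
    - {"dx": 0, "dy": -0.02, "dz": 0.03, "ax": 0, "ay": 0, "az": 0, "hand": 20}
    - {"dx": 0, "dy": -0.02, "dz": 0.03, "ax": 0, "ay": 0, "az": 0, "hand": 20}
    - {"dx": 0, "dy": -0.02, "dz": 0.03, "ax": 0, "ay": 0, "az": 0, "hand": 20}
    - {"dx": 0, "dy": -0.02, "dz": 0.03, "ax": 0, "ay": 0, "az": 0, "hand": 20}
    - {"dx": 0, "dy": -0.02, "dz": 0.03, "ax": 0, "ay": 0, "az": 0, "hand": 20}
  newtons: 25

```text
clock: 3.7
tool_pos: [0.608, -0.0267, 0.035]
eef_rot: [0.569, 0.728, 0.237, -0.302]
contact_force: [0.2, -3.4, 6.1]
opening: 0.406
```

```bash
python3 -c "
from h import *
stat(); plan([.60,-.17,.12],14,0); plan([.60,-.17,.12],0,-45)"
```

```text
t3.70 grasp [ 0.607  -0.0226  0.0307] psi 13.93 lean 45.10 roll 0.06 F [ 0.2 -3.4  6.1] open 35.7 q [ 0.66  1.35 -0.85  1.39  0.16  0.97  0.34]
t3.70 d [-0.539 -0.703 -2.69 ] a [ 1.400e-02 -7.516e+00 -7.000e-03] norm mm 170 deg 45
t3.70 d [-0.511 -0.686 -2.621] a [ 9.0000e-03 -1.4936e+01  2.5780e+00] norm mm 165 deg 91
```

>>> servo_tool:
  deltas:
    - {"dx": 1.2, "dy": 0, "dz": -1.2, "ax": 0, "ay": 0, "az": 0, "hand": 20}
    - {"dx": 1.2, "dy": 0, "dz": -1.2, "ax": 0, "ay": 0, "az": 0, "hand": 20}
    - {"dx": 0.35, "dy": -0.6, "dz": -2.62, "ax": 0, "ay": -7, "az": 1.2, "hand": 20}
    - {"dx": 0.35, "dy": -0.6, "dz": -2.62, "ax": 0, "ay": -7, "az": 1.2, "hand": 20}
    - {"dx": 0.35, "dy": -0.6, "dz": -2.62, "ax": 0, "ay": -7, "az": 1.2, "hand": 20}
    - {"dx": 0.35, "dy": -0.6, "dz": -2.62, "ax": 0, "ay": -7, "az": 1.2, "hand": 20}
    - {"dx": 0.35, "dy": -0.6, "dz": -2.62, "ax": 0, "ay": -7, "az": 1.2, "hand": 20}
    - {"dx": 0.35, "dy": -0.6, "dz": -2.62, "ax": 0, "ay": -7, "az": 1.2, "hand": 20}
    - {"dx": 0.35, "dy": -0.6, "dz": -2.62, "ax": 0, "ay": -7, "az": 1.2, "hand": 20}
    - {"dx": 0.35, "dy": -0.6, "dz": -2.62, "ax": 0, "ay": -7, "az": 1.2, "hand": 20}

```text
clock: 4.95
tool_pos: [0.5954, -0.1304, 0.1588]
eef_rot: [0.66, 0.75, -0.002, -0.036]
contact_force: [0.3, -0.7, -1.3]
opening: 0.403
```

```bash
python3 -c "
from h import *
stat(); plan([.60,-.17,.12],0,-45)"
```

```text
t4.95 grasp [ 0.595  -0.1302  0.1528] psi 7.36 lean 2.97 roll -2.93 F [ 0.3 -0.7 -1.3] open 35.5 q [ 0.42  0.86 -0.49  1.63  0.45  0.83 -0.12]
t4.95 d [-0.623  0.031  0.544] a [-0.016 -7.95   1.359] norm mm 50 deg 48
```

>>> servo_tool:
  deltas:
    - {"dx": -0.62, "dy": 0.03, "dz": 0.54, "ax": 0, "ay": -7.95, "az": 1.36, "hand": 20}
    - {"dx": -0.62, "dy": 0.03, "dz": 0.54, "ax": 0, "ay": -7.95, "az": 1.36, "hand": 20}
    - {"dx": -0.62, "dy": 0.03, "dz": 0.54, "ax": 0, "ay": -7.95, "az": 1.36, "hand": 20}
    - {"dx": -0.62, "dy": 0.03, "dz": 0.54, "ax": 0, "ay": -7.95, "az": 1.36, "hand": 20}
    - {"dx": -0.62, "dy": 0.03, "dz": 0.54, "ax": 0, "ay": -7.95, "az": 1.36, "hand": 20}
    - {"dx": -0.62, "dy": 0.03, "dz": 0.54, "ax": 0, "ay": -7.95, "az": 1.36, "hand": 20}
    - {"dx": -0.62, "dy": 0.03, "dz": 0.54, "ax": 0, "ay": -7.95, "az": 1.36, "hand": 20}
    - {"dx": -0.62, "dy": 0.03, "dz": 0.54, "ax": 0, "ay": -7.95, "az": 1.36, "hand": 20}

```text
clock: 5.95
tool_pos: [0.6004, -0.1657, 0.1262]
eef_rot: [0.654, 0.653, -0.27, 0.271]
contact_force: [0.1, 0.4, -0.9]
opening: 0.4
```

```bash
python3 -c "
from h import *
stat(); plan([.60,-.17,.027],0,-45); grab('scene','s2')"
```

```text
t5.95 grasp [ 0.6004 -0.1699  0.122 ] psi -0.03 lean -45.02 roll 0.06 F [ 0.1  0.4 -0.9] open 35.2 q [-0.28  1.    0.22  1.78  0.94  0.76 -0.97]
t5.95 d [ 1.119 -0.008  1.12 ] a [ 0.003  0.003 -0.011] norm mm 95 deg 0
```

View pics/s2.png

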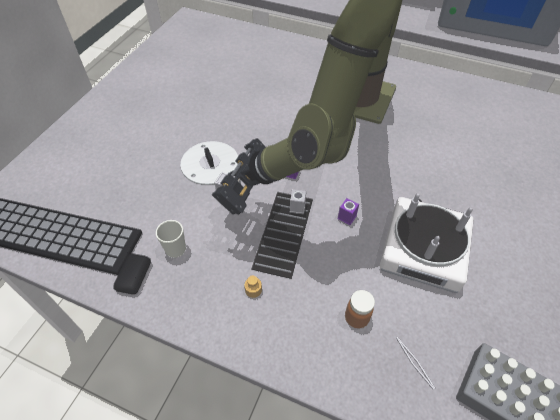

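>>> servo_tool:
  deltas:
    - {"dx": 0.6, "dy": 0, "dz": 0.95, "ax": 0, "ay": 0, "az": 0, "hand": 20}
    - {"dx": 0.93, "dy": 0, "dz": 1.3, "ax": 0, "ay": 0, "az": 0, "hand": 20}
    - {"dx": 0.93, "dy": 0, "dz": 1.3, "ax": 0, "ay": 0, "az": 0, "hand": 20}
    - {"dx": 0.93, "dy": 0, "dz": 1.3, "ax": 0, "ay": 0, "az": 0, "hand": 20}
    - {"dx": 0.93, "dy": 0, "dz": 1.3, "ax": 0, "ay": 0, "az": 0, "hand": 20}

```text
clock: 6.62
tool_pos: [0.6011, -0.1794, 0.0322]
eef_rot: [0.653, 0.654, -0.27, 0.272]
contact_force: [-0.3, -0.1, -0.7]
opening: 0.404
```

```bash
python3 -c "
from h import *
stat(); plan([.60,-.185,.0245],0,-45)"
```

```text
t6.62 grasp [ 0.6011 -0.1837  0.028 ] psi 0.13 lean -45.02 roll 0.10 F [-0.3 -0.1 -0.7] open 35.6 q [-0.28  1.17  0.26  1.75  1.02  0.64 -1.12]
t6.62 d [ 0.025 -0.018  0.057] a [0.027 0.003 0.003] norm mm 4 deg 0
```

>>> servo_tool:
  deltas:
    - {"dx": 0.03, "dy": 0, "dz": 0.03, "ax": 0, "ay": 0, "az": 0, "hand": 20}
    - {"dx": 0.04, "dy": 0, "dz": 0.04, "ax": 0, "ay": 0, "az": 0, "hand": 20}
    - {"dx": 0.04, "dy": 0, "dz": 0.04, "ax": 0, "ay": 0, "az": 0, "hand": 20}

```text
clock: 7.0
tool_pos: [0.6006, -0.1792, 0.0275]
eef_rot: [0.652, 0.654, -0.271, 0.271]
contact_force: [0.3, 0.1, -1.4]
opening: 0.41
```

```bash
python3 -c "
from h import *
stat()"
```

```text
t7.00 grasp [ 0.6006 -0.1835  0.0232] psi 0.17 lean -45.06 roll -0.01 F [ 0.3  0.1 -1.4] open 36.1 q [-0.28  1.18  0.26  1.75  1.03  0.63 -1.12]
```

>>> servo_tool:
  deltas:
    - {"dx": 0.015, "dy": 0, "dz": 0.015, "ax": 0, "ay": 0, "az": 0, "hand": 20}
    - {"dx": 0.015, "dy": 0, "dz": 0.015, "ax": 0, "ay": 0, "az": 0, "hand": 46}
    - {"dx": 0.015, "dy": 0, "dz": 0.015, "ax": 0, "ay": 0, "az": 0, "hand": 52}
    - {"dx": 0.015, "dy": 0, "dz": 0.015, "ax": 0, "ay": 0, "az": 0, "hand": 52}
    - {"dx": -0.2, "dy": 0, "dz": -1.6, "ax": 0, "ay": 0, "az": 0, "hand": 52}
    - {"dx": -0.2, "dy": 0, "dz": -1.6, "ax": 0, "ay": 0, "az": 0, "hand": 52}
    - {"dx": -0.2, "dy": 0, "dz": -1.6, "ax": 0, "ay": 0, "az": 0, "hand": 52}
    - {"dx": -0.2, "dy": 0, "dz": -1.6, "ax": 0, "ay": 0, "az": 0, "hand": 52}

```text
clock: 8.0
tool_pos: [0.5998, -0.1209, 0.1034]
eef_rot: [0.652, 0.654, -0.271, 0.271]
contact_force: [-0.0, -0.1, 1.1]
opening: 0.592
```

```bash
python3 -c "
from h import *
stat(); p,d,m=grab('top','t3');cups(d,m,p,zlo=.025); plan([.60,-.23,.13],0,45)"
```

```text
t8.00 grasp [ 0.5998 -0.1251  0.0992] psi 0.11 lean -45.12 roll -0.06 F [-0.  -0.1  1.1] open 52.2 q [-0.34  1.04  0.2   1.76  0.91  0.79 -1.02]
comp [344. 210.] 231 z 0.0369 ctr [ 599.8 -185.2] size [50.6 35.8] ang 89.6 col [180. 177. 178.]
comp [287. 239.] 161 z 0.0569 ctr [517.5 -17.4] size [35.6 36.4] ang 13.5 col [153. 152. 153.]
comp [243. 247.] 154 z 0.0532 ctr [493.6 112.5] size [35.8 35.3] ang 80.6 col [135. 113. 149.]
comp [309. 277.] 174 z 0.0528 ctr [407.  -80.6] size [34.6 34.6] ang 89.6 col [143. 119. 157.]
t8.05 d [-1.696  0.004  0.968] a [-2.1000e-02  1.5025e+01  1.4000e-02] norm mm 117 deg 90
```

View pics/t3.png

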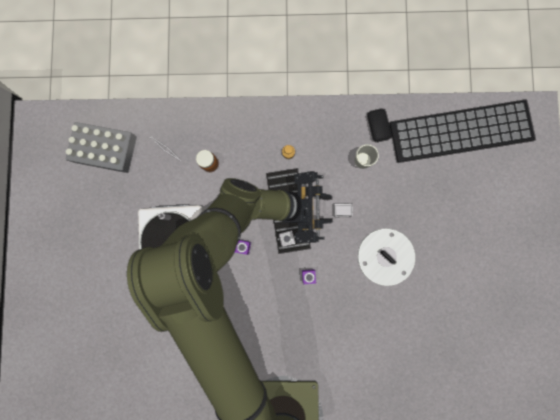

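>>> servo_tool:
  deltas:
    - {"dx": -1.7, "dy": 0, "dz": 0.97, "ax": 0, "ay": 15, "az": 0, "hand": 52}
    - {"dx": -1.7, "dy": 0, "dz": 0.97, "ax": 0, "ay": 15, "az": 0, "hand": 52}
    - {"dx": -1.7, "dy": 0, "dz": 0.97, "ax": 0, "ay": 15, "az": 0, "hand": 52}
    - {"dx": -1.7, "dy": 0, "dz": 0.97, "ax": 0, "ay": 15, "az": 0, "hand": 52}
    - {"dx": -1.7, "dy": 0, "dz": 0.97, "ax": 0, "ay": 15, "az": 0, "hand": 52}
    - {"dx": -1.7, "dy": 0, "dz": 0.97, "ax": 0, "ay": 15, "az": 0, "hand": 52}
    - {"dx": -1.7, "dy": 0, "dz": 0.97, "ax": 0, "ay": 15, "az": 0, "hand": 52}
    - {"dx": -1.7, "dy": 0, "dz": 0.97, "ax": 0, "ay": 15, "az": 0, "hand": 52}
    - {"dx": -1.7, "dy": 0, "dz": 0.97, "ax": 0, "ay": 15, "az": 0, "hand": 52}
    - {"dx": -1.7, "dy": 0, "dz": 0.97, "ax": 0, "ay": 15, "az": 0, "hand": 52}

```text
clock: 9.3
tool_pos: [0.5986, -0.2356, 0.1306]
eef_rot: [0.655, 0.652, 0.269, -0.272]
contact_force: [0.7, -0.2, -0.3]
opening: 0.59
```

```bash
python3 -c "
from h import *
stat(); plan([.60,-.1845,.025],0,45);plan([.60,-.23,.13],0,45)"
```

```text
t9.30 grasp [ 0.5986 -0.2314  0.1264] psi -0.11 lean 44.99 roll -0.33 F [ 0.7 -0.2 -0.3] open 52.0 q [ 0.92  1.24 -0.84  1.23  0.08  1.22  0.36]
t9.30 d [-0.642  0.032  1.747] a [-0.027  0.002 -0.052] norm mm 112 deg 0
t9.30 d [ 0.059  0.023 -0.027] a [-0.027  0.002 -0.052] norm mm 4 deg 0
```

>>> servo_tool:
  deltas:
    - {"dx": -0.64, "dy": 0.03, "dz": 1.74, "ax": 0, "ay": 0, "az": 0, "hand": 52}
    - {"dx": -0.64, "dy": 0.03, "dz": 1.74, "ax": 0, "ay": 0, "az": 0, "hand": 52}
    - {"dx": -0.64, "dy": 0.03, "dz": 1.74, "ax": 0, "ay": 0, "az": 0, "hand": 52}
    - {"dx": -0.64, "dy": 0.03, "dz": 1.74, "ax": 0, "ay": 0, "az": 0, "hand": 52}
    - {"dx": -0.64, "dy": 0.03, "dz": 1.74, "ax": 0, "ay": 0, "az": 0, "hand": 20}
    - {"dx": -0.64, "dy": 0.03, "dz": 1.74, "ax": 0, "ay": 0, "az": 0, "hand": 20}
    - {"dx": -0.64, "dy": 0.03, "dz": 1.74, "ax": 0, "ay": 0, "az": 0, "hand": 20}
    - {"dx": -0.64, "dy": 0.03, "dz": 1.74, "ax": 0, "ay": 0, "az": 0, "hand": 20}
    - {"dx": -0.64, "dy": 0.03, "dz": 1.74, "ax": 0, "ay": 0, "az": 0, "hand": 20}

```text
clock: 10.42
tool_pos: [0.603, -0.1878, 0.0356]
eef_rot: [0.653, 0.654, 0.27, -0.27]
contact_force: [-0.8, -3.2, 6.1]
opening: 0.402
```

```bash
python3 -c "
from h import *
stat(); plan([.60,-.185,.13],0,-45)"
```

```text
t10.43 grasp [ 0.603  -0.1835  0.0313] psi 0.09 lean 44.91 roll 0.08 F [-0.8 -3.2  6.1] open 35.4 q [ 0.87  1.35 -0.81  1.3   0.12  1.03  0.38]
t10.43 d [ 1.244 -0.047 -1.082] a [  0.015 -14.985   0.016] norm mm 99 deg 90
```

>>> servo_tool:
  deltas:
    - {"dx": 0.8, "dy": 0, "dz": -0.8, "ax": 0, "ay": 0, "az": 0, "hand": 20}
    - {"dx": 1.24, "dy": -0.05, "dz": -1.08, "ax": 0, "ay": -15, "az": 0, "hand": 20}
    - {"dx": 1.24, "dy": -0.05, "dz": -1.08, "ax": 0, "ay": -15, "az": 0, "hand": 20}
    - {"dx": 1.24, "dy": -0.05, "dz": -1.08, "ax": 0, "ay": -15, "az": 0, "hand": 20}
    - {"dx": 1.24, "dy": -0.05, "dz": -1.08, "ax": 0, "ay": -15, "az": 0, "hand": 20}
    - {"dx": 1.24, "dy": -0.05, "dz": -1.08, "ax": 0, "ay": -15, "az": 0, "hand": 20}
    - {"dx": 1.24, "dy": -0.05, "dz": -1.08, "ax": 0, "ay": -15, "az": 0, "hand": 20}
    - {"dx": 1.24, "dy": -0.05, "dz": -1.08, "ax": 0, "ay": -15, "az": 0, "hand": 20}
    - {"dx": 1.24, "dy": -0.05, "dz": -1.08, "ax": 0, "ay": -15, "az": 0, "hand": 20}
    - {"dx": 1.24, "dy": -0.05, "dz": -1.08, "ax": 0, "ay": -15, "az": 0, "hand": 20}

```text
clock: 11.68
tool_pos: [0.6005, -0.1743, 0.1305]
eef_rot: [0.65, 0.657, -0.27, 0.272]
contact_force: [0.1, 0.5, -1.4]
opening: 0.407
```

```bash
python3 -c "
from h import *
stat(); plan([.60,-.185,.04],0,-45); p,d,m=grab('scene','s4')
cv2.imwrite('pics/s4c.png',cv2.resize(p[100:280,180:380],(0,0),fx=3,fy=3)[:,:,::-1])"
```

```text
t11.68 grasp [ 0.6006 -0.1786  0.1262] psi 0.61 lean -45.03 roll -0.06 F [ 0.1  0.5 -1.4] open 35.9 q [-0.32  1.01  0.32  1.79  0.88  0.68 -0.9 ]
t11.68 d [ 0.941 -0.009  1.091] a [0.065 0.006 0.078] norm mm 86 deg 1
```

View pics/s4c.png

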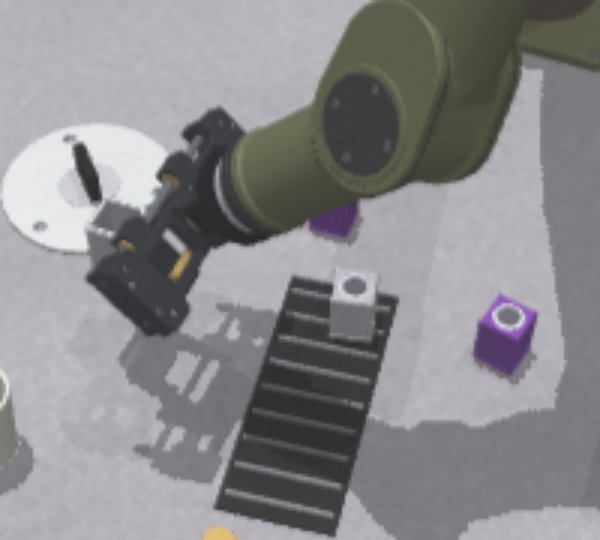

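Cup held mouth-up, dark interior visible at crop (120,215). I'll lower it onto the bench.

>>> servo_tool:
  deltas:
    - {"dx": 0.94, "dy": 0, "dz": 1.09, "ax": 0, "ay": 0, "az": 0, "hand": 20}
    - {"dx": 0.94, "dy": 0, "dz": 1.09, "ax": 0, "ay": 0, "az": 0, "hand": 20}
    - {"dx": 0.94, "dy": 0, "dz": 1.09, "ax": 0, "ay": 0, "az": 0, "hand": 20}
    - {"dx": 1.03, "dy": 0, "dz": 1.19, "ax": 0, "ay": 0, "az": 0, "hand": 20}
    - {"dx": 1.06, "dy": 0, "dz": 1.22, "ax": 0, "ay": 0, "az": 0, "hand": 20}
    - {"dx": 1.06, "dy": 0, "dz": 1.22, "ax": 0, "ay": 0, "az": 0, "hand": 20}

```text
clock: 12.48
tool_pos: [0.5998, -0.1865, 0.0361]
eef_rot: [0.652, 0.654, -0.27, 0.271]
contact_force: [0.2, -0.1, -0.8]
opening: 0.405
```

```bash
python3 -c "
from h import *
stat()"
```

```text
t12.47 grasp [ 0.5998 -0.1907  0.0319] psi 0.16 lean -45.03 roll 0.05 F [ 0.2 -0.1 -0.8] open 35.7 q [-0.32  1.19  0.36  1.76  0.94  0.56 -1.04]
```

>>> servo_tool:
  deltas:
    - {"dx": 0.02, "dy": 0, "dz": 0.02, "ax": 0, "ay": 0, "az": 0, "hand": 20}
    - {"dx": 0.04, "dy": 0, "dz": 0.04, "ax": 0, "ay": 0, "az": 0, "hand": 20}
    - {"dx": 0.06, "dy": 0, "dz": 0.06, "ax": 0, "ay": 0, "az": 0, "hand": 20}
    - {"dx": 0.06, "dy": 0, "dz": 0.06, "ax": 0, "ay": 0, "az": 0, "hand": 20}

```text
clock: 12.98
tool_pos: [0.5993, -0.1865, 0.0302]
eef_rot: [0.652, 0.654, -0.271, 0.271]
contact_force: [-1.0, 0.4, -0.8]
opening: 0.407
```

```bash
python3 -c "
from h import *
stat()"
```

```text
t12.97 grasp [ 0.5993 -0.1908  0.026 ] psi 0.17 lean -45.06 roll -0.03 F [-1.   0.4 -0.8] open 35.9 q [-0.32  1.2   0.36  1.76  0.94  0.55 -1.05]
```

>>> servo_tool:
  deltas:
    - {"dx": 0.015, "dy": 0, "dz": 0.015, "ax": 0, "ay": 0, "az": 0, "hand": 20}
    - {"dx": 0.025, "dy": 0, "dz": 0.025, "ax": 0, "ay": 0, "az": 0, "hand": 20}
    - {"dx": 0.025, "dy": 0, "dz": 0.025, "ax": 0, "ay": 0, "az": 0, "hand": 20}

```text
clock: 13.35
tool_pos: [0.5994, -0.1866, 0.0298]
eef_rot: [0.652, 0.654, -0.271, 0.272]
contact_force: [-1.7, 4.2, 7.8]
opening: 0.408
```

```bash
python3 -c "
from h import *
stat()"
```

```text
t13.35 grasp [ 0.5995 -0.1909  0.0256] psi 0.15 lean -45.19 roll 0.01 F [-1.7  4.2  7.8] open 36.0 q [-0.32  1.2   0.36  1.76  0.94  0.55 -1.05]
```

Contact. I'll release and retreat straight up along the tool.

>>> servo_tool:
  deltas:
    - {"dx": -0.01, "dy": 0, "dz": -0.01, "ax": 0, "ay": 0, "az": 0, "hand": 40}
    - {"dx": -0.01, "dy": 0, "dz": -0.01, "ax": 0, "ay": 0, "az": 0, "hand": 52}
    - {"dx": -0.01, "dy": 0, "dz": -0.01, "ax": 0, "ay": 0, "az": 0, "hand": 52}
    - {"dx": -0.01, "dy": 0, "dz": -1.8, "ax": 0, "ay": 0, "az": 0, "hand": 52}
    - {"dx": -0.01, "dy": 0, "dz": -1.8, "ax": 0, "ay": 0, "az": 0, "hand": 52}
    - {"dx": -0.01, "dy": 0, "dz": -1.8, "ax": 0, "ay": 0, "az": 0, "hand": 52}
    - {"dx": -1.4, "dy": 0, "dz": -1.8, "ax": 0, "ay": 7.5, "az": 0, "hand": 52}
    - {"dx": -1.4, "dy": 0, "dz": -1.8, "ax": 0, "ay": 7.5, "az": 0, "hand": 52}
    - {"dx": -1.4, "dy": 0, "dz": -1.8, "ax": 0, "ay": 7.5, "az": 0, "hand": 52}
    - {"dx": -1.4, "dy": 0, "dz": -1.8, "ax": 0, "ay": 7.5, "az": 0, "hand": 52}

```text
clock: 14.6
tool_pos: [0.5984, -0.1715, 0.1639]
eef_rot: [0.707, 0.707, -0.011, 0.011]
contact_force: [0.3, 0.7, -1.6]
opening: 0.593
```

```bash
python3 -c "
from h import *
stat(); p,d,m=grab('top','t5');cups(d,m,p,zlo=.02); p,d,m=grab('wrist','w5');cups(d,m,p,zlo=.02); plan([.60,-.19,.042],0,0)"
```

```text
t14.60 grasp [ 0.5984 -0.1717  0.1579] psi 0.02 lean -1.84 roll -0.02 F [ 0.3  0.7 -1.6] open 52.2 q [ 0.36  0.82 -0.31  1.66  0.4   0.72 -0.16]
comp [287. 238.] 159 z 0.0566 ctr [517.5 -17.4] size [35.6 36.3] ang 13.7 col [141. 140. 141.]
comp [242. 247.] 173 z 0.0532 ctr [493.9 113.2] size [36.2 36. ] ang 79.0 col [139. 115. 154.]
comp [309. 277.] 177 z 0.0533 ctr [406.4 -81. ] size [36.3 36.1] ang 4.1 col [124. 104. 136.]
comp [164.  10.] 1247 z 0.0548 ctr [516.9 -34.4] size [28.4  7.2] ang 0.9 col [125. 127. 127.]
comp [31. 83.] 3627 z 0.0515 ctr [407.2 -78.6] size [36.4 38. ] ang 3.5 col [114.  82. 136.]
comp [281. 232.] 1687 z 0.0505 ctr [ 598.8 -203. ] size [38.8 39.1] ang 0.1 col [159. 160. 161.]
comp [432. 258.] 1114 z 0.0603 ctr [ 736.4 -226.2] size [30.7  5.2] ang 38.5 col [138. 142. 131.]
t14.70 d [-0.055  0.068  1.922] a [-0.019  0.373 -0.152] norm mm 115 deg 2
```

View pics/w5.png

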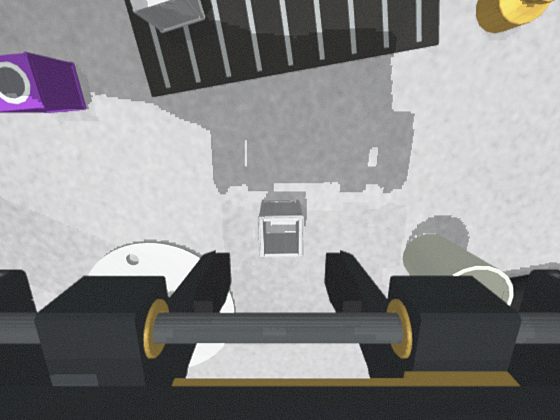

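The picture shows cup A standing mouth-up at (281,230).

```bash
python3 -c "
from h import *
plan([.599,-.2035,.1],0,0);plan([.599,-.2035,.043],0,0)"
```

```text
t14.70 d [-0.317  0.053  0.965] a [-0.019  0.373 -0.152] norm mm 61 deg 2
t14.70 d [-0.28   0.055  1.914] a [-0.019  0.373 -0.152] norm mm 116 deg 2
```

```bash
python3 -c "
from h import *
stat();plan([.599,-.2035,.043],0,0)"
```

```text
t14.70 grasp [ 0.5962 -0.1824  0.1571] psi -0.92 lean -2.24 roll -0.10 F [-0.5 -2.4 -0.5] open 51.9 q [ 0.37  0.82 -0.3   1.66  0.4   0.72 -0.16]
t14.70 d [-0.28   0.055  1.914] a [-0.019  0.373 -0.152] norm mm 116 deg 2
```

>>> servo_tool:
  deltas:
    - {"dx": -0.32, "dy": 0.05, "dz": 0.96, "ax": 0, "ay": 0.37, "az": -0.15, "hand": 52}
    - {"dx": -0.32, "dy": 0.05, "dz": 0.96, "ax": 0, "ay": 0.37, "az": -0.15, "hand": 52}
    - {"dx": -0.32, "dy": 0.05, "dz": 0.96, "ax": 0, "ay": 0.37, "az": -0.15, "hand": 52}
    - {"dx": -0.32, "dy": 0.05, "dz": 0.96, "ax": 0, "ay": 0.37, "az": -0.15, "hand": 52}

```text
clock: 15.2
tool_pos: [0.6039, -0.1888, 0.1092]
eef_rot: [0.7, 0.715, 0.001, 0.0]
contact_force: [1.1, -0.0, 0.2]
opening: 0.593
```

```bash
python3 -c "
from h import *
stat();p,d,m=grab('wrist','w6');cups(d,m,p,zlo=.02);stat();plan([.599,-.2035,.043],0,0)"
```

```text
t15.20 grasp [ 0.6039 -0.1888  0.1032] psi 1.21 lean 0.09 roll 0.15 F [ 1.1 -0.   0.2] open 52.2 q [ 0.4   0.91 -0.32  1.65  0.42  0.65 -0.12]
comp [ 3. 80.] 190 z 0.0224 ctr [423.9 -86.8] size [ 3.7 19.2] ang 7.8 col [ 81.  46. 104.]
comp [270. 257.] 2861 z 0.0506 ctr [ 598.9 -203. ] size [39.4 39. ] ang 89.9 col [147. 148. 149.]
t15.25 grasp [ 0.6039 -0.1891  0.1032] psi 1.21 lean 0.08 roll 0.16 F [0.2 0.5 0.8] open 51.9 q [ 0.4   0.91 -0.32  1.65  0.42  0.65 -0.12]
t15.25 d [-0.24  -0.088  1.004] a [ 0.026 -0.014  0.201] norm mm 62 deg 1
```

>>> servo_tool:
  deltas:
    - {"dx": -0.24, "dy": -0.09, "dz": 0, "ax": 0, "ay": 0, "az": 0.2, "hand": 52}
    - {"dx": -0.24, "dy": -0.09, "dz": 0, "ax": 0, "ay": 0, "az": 0.2, "hand": 52}
    - {"dx": -0.24, "dy": -0.09, "dz": 1.0, "ax": 0, "ay": 0, "az": 0.2, "hand": 52}
    - {"dx": -0.24, "dy": -0.09, "dz": 1.0, "ax": 0, "ay": 0, "az": 0.2, "hand": 52}
    - {"dx": -0.24, "dy": -0.09, "dz": 1.0, "ax": 0, "ay": 0, "az": 0.2, "hand": 52}
    - {"dx": -0.24, "dy": -0.09, "dz": 1.0, "ax": 0, "ay": 0, "az": 0.2, "hand": 20}
    - {"dx": -0.24, "dy": -0.09, "dz": 1.0, "ax": 0, "ay": 0, "az": 0.2, "hand": 20}
    - {"dx": -0.24, "dy": -0.09, "dz": 1.0, "ax": 0, "ay": 0, "az": 0.2, "hand": 20}
    - {"dx": -0.24, "dy": -0.09, "dz": 1.0, "ax": 0, "ay": 0, "az": 0.2, "hand": 20}

```text
clock: 16.38
tool_pos: [0.5987, -0.2055, 0.0492]
eef_rot: [0.708, 0.706, 0.001, 0.001]
contact_force: [0.4, -0.7, 6.9]
opening: 0.405
```

```bash
python3 -c "
from h import *
stat();plan([.60,-.2,.25],0,0);plan([.515,.297,.25],0,0)"
```

```text
t16.38 grasp [ 0.5987 -0.2055  0.0432] psi -0.15 lean 0.07 roll 0.17 F [ 0.4 -0.7  6.9] open 35.6 q [ 0.41  1.   -0.27  1.66  0.45  0.54 -0.14]
t16.38 d [ 0.096  0.032 -3.446] a [ 0.028 -0.011 -0.026] norm mm 207 deg 0
t16.38 d [ 8.375 -1.407 -3.441] a [ 0.028 -0.011 -0.026] norm mm 550 deg 0
```

>>> servo_tool:
  deltas:
    - {"dx": 0.1, "dy": 0, "dz": -2, "ax": 0, "ay": 0, "az": 0, "hand": 20}
    - {"dx": 0.1, "dy": 0, "dz": -2, "ax": 0, "ay": 0, "az": 0, "hand": 20}
    - {"dx": 4, "dy": -0.7, "dz": -3.44, "ax": 0, "ay": 0, "az": 0, "hand": 20}
    - {"dx": 8.7, "dy": -1.4, "dz": -3.44, "ax": 0, "ay": 0, "az": 0, "hand": 20}
    - {"dx": 8.7, "dy": -1.4, "dz": -3.44, "ax": 0, "ay": 0, "az": 0, "hand": 20}
    - {"dx": 8.7, "dy": -1.4, "dz": -3.44, "ax": 0, "ay": 0, "az": 0, "hand": 20}
    - {"dx": 8.7, "dy": -1.4, "dz": -3.44, "ax": 0, "ay": 0, "az": 0, "hand": 20}
    - {"dx": 8.7, "dy": -1.4, "dz": -3.44, "ax": 0, "ay": 0, "az": 0, "hand": 20}
    - {"dx": 8.7, "dy": -1.4, "dz": -3.44, "ax": 0, "ay": 0, "az": 0, "hand": 20}
    - {"dx": 8.7, "dy": -1.4, "dz": -3.44, "ax": 0, "ay": 0, "az": 0, "hand": 20}

```text
clock: 17.62
tool_pos: [0.5188, 0.2879, 0.2513]
eef_rot: [0.708, 0.706, 0.001, -0.001]
contact_force: [1.3, 0.3, -0.9]
opening: 0.406
```

```bash
python3 -c "
from h import *
stat();plan([.5155,.3395,.25],0,0)"
```

```text
t17.62 grasp [0.5188 0.2879 0.2453] psi -0.14 lean 0.12 roll 0.01 F [ 1.3  0.3 -0.9] open 35.8 q [-0.4   0.67 -0.31  1.68  0.26  0.84 -0.83]
t17.62 d [ 0.86  -0.057 -0.077] a [ 0.001 -0.021 -0.024] norm mm 52 deg 0
```

>>> servo_tool:
  deltas:
    - {"dx": 0.86, "dy": -0.06, "dz": -0.08, "ax": 0, "ay": 0, "az": 0, "hand": 20}
    - {"dx": 0.86, "dy": -0.06, "dz": -0.08, "ax": 0, "ay": 0, "az": 0, "hand": 20}
    - {"dx": 0.86, "dy": -0.06, "dz": -0.08, "ax": 0, "ay": 0, "az": 0, "hand": 20}
    - {"dx": 0.86, "dy": -0.06, "dz": -0.08, "ax": 0, "ay": 0, "az": 0, "hand": 20}

```text
clock: 18.12
tool_pos: [0.5166, 0.3356, 0.2552]
eef_rot: [0.709, 0.705, -0.0, -0.0]
contact_force: [-0.5, -0.1, -0.9]
opening: 0.402
```

```bash
python3 -c "
from h import *
stat();plan([.5155,.3395,.124],0,0);p,d,m=grab('wrist','w7')
S=np.array([[.5845,.3238,.155],[.485,.2595,.155],[.479,.377,.155],[.5155,.32,.075]]);print(proj(m,S))"
```

```text
t18.12 grasp [0.5166 0.3356 0.2492] psi -0.29 lean 0.03 roll -0.03 F [-0.5 -0.1 -0.9] open 35.4 q [-0.48  0.7  -0.31  1.6   0.25  0.89 -0.89]
t18.12 d [ 0.064 -0.017  2.087] a [-0.005 -0.004 -0.048] norm mm 125 deg 0
[[362.66327155 236.95200229]
 [242.39533932 306.28793752]
 [228.07109816 171.85943127]
 [277.09637784 212.57297556]]
```

View pics/w7.png

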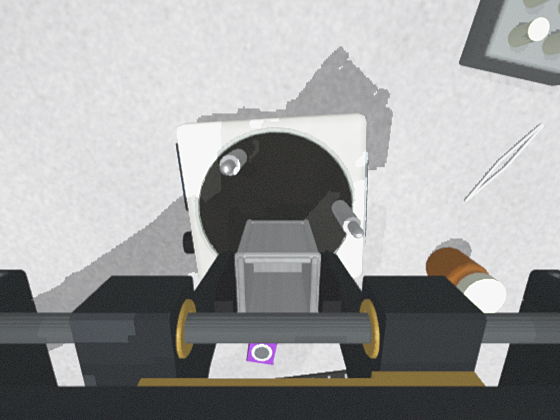

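```bash
cat >> h.py <<'E'
def studs(d,m,zlo=.137,zhi=.165):
    W=cloud(d,m); z=W[...,2]
    mk=((d>0)&(z>zlo)&(z<zhi)&(W[...,0]>.4)&(W[...,0]<.65)&(W[...,1]>.2)&(W[...,1]<.45)).astype(np.uint8)
    k,lab,st,c=cv2.connectedComponentsWithStats(mk)
    for i in range(1,k):
        if st[i,4]<8: continue
        s=lab==i; print('stud',c[i].round(1),st[i,4],'min',W[s].min(0).round(4),'max',W[s].max(0).round(4),'mean',W[s].mean(0).round(4))
E
python3 -c "
from h import *
p,d,m=grab('wrist','w8');stat();studs(d,m)"
```

```text
t18.23 grasp [0.5165 0.3361 0.2492] psi -0.28 lean 0.07 roll -0.03 F [ 0.6  0.4 -1.5] open 35.7 q [-0.48  0.7  -0.31  1.6   0.25  0.89 -0.89]
stud [226.9 166.9] 172 min [0.472  0.3748 0.1372] max [0.4818 0.3844 0.1558] mean [0.4776 0.3802 0.1503]
stud [355.9 230.2] 181 min [0.5764 0.3211 0.1371] max [0.5858 0.3311 0.1557] mean [0.5803 0.3276 0.149 ]
```

>>> servo_tool:
  deltas:
    - {"dx": 0.07, "dy": -0.02, "dz": 1, "ax": 0, "ay": 0, "az": 0, "hand": 20}
    - {"dx": 0.07, "dy": -0.02, "dz": 1.7, "ax": 0, "ay": 0, "az": 0, "hand": 20}
    - {"dx": 0.07, "dy": -0.02, "dz": 2.1, "ax": 0, "ay": 0, "az": 0, "hand": 20}
    - {"dx": 0.07, "dy": -0.02, "dz": 2.1, "ax": 0, "ay": 0, "az": 0, "hand": 20}
    - {"dx": 0.07, "dy": -0.02, "dz": 2.1, "ax": 0, "ay": 0, "az": 0, "hand": 20}
    - {"dx": 0.07, "dy": -0.02, "dz": 2.14, "ax": 0, "ay": 0, "az": 0, "hand": 20}
    - {"dx": 0.07, "dy": -0.02, "dz": 2.14, "ax": 0, "ay": 0, "az": 0, "hand": 20}

```text
clock: 19.1
tool_pos: [0.5151, 0.3425, 0.1277]
eef_rot: [0.708, 0.706, 0.001, -0.001]
contact_force: [0.5, -0.6, -1.5]
opening: 0.407
```

```bash
python3 -c "
from h import *
stat()"
```

```text
t19.10 grasp [0.5151 0.3425 0.1217] psi -0.15 lean 0.17 roll 0.04 F [ 0.5 -0.6 -1.5] open 35.8 q [-0.52  0.86 -0.25  1.69  0.33  0.62 -0.96]
```

>>> servo_tool:
  deltas:
    - {"dx": -0.03, "dy": 0, "dz": 0.03, "ax": 0, "ay": 0, "az": 0, "hand": 20}
    - {"dx": -0.03, "dy": 0, "dz": 0.05, "ax": 0, "ay": 0, "az": 0, "hand": 20}
    - {"dx": -0.03, "dy": 0, "dz": 0.07, "ax": 0, "ay": 0, "az": 0, "hand": 20}
    - {"dx": -0.03, "dy": 0, "dz": 0.07, "ax": 0, "ay": 0, "az": 0, "hand": 20}

```text
clock: 19.6
tool_pos: [0.5147, 0.3402, 0.1242]
eef_rot: [0.708, 0.706, 0.001, -0.001]
contact_force: [-2.8, -3.7, 11.7]
opening: 0.406
```

```bash
python3 -c "
from h import *
stat()"
```

```text
t19.60 grasp [0.5147 0.3402 0.1182] psi -0.15 lean 0.09 roll 0.00 F [-2.8 -3.7 11.7] open 35.8 q [-0.52  0.87 -0.25  1.7   0.33  0.62 -0.96]
```

Contact with the deck. I'll release, rise, and head toward cup B.

>>> servo_tool:
  deltas:
    - {"dx": 0, "dy": 0, "dz": -0.03, "ax": 0, "ay": 0, "az": 0, "hand": 40}
    - {"dx": 0, "dy": 0, "dz": -0.03, "ax": 0, "ay": 0, "az": 0, "hand": 48}
    - {"dx": 0, "dy": 0, "dz": -0.03, "ax": 0, "ay": 0, "az": 0, "hand": 48}
    - {"dx": 0, "dy": 0, "dz": -1.8, "ax": 0, "ay": 0, "az": 0, "hand": 48}
    - {"dx": 0, "dy": 0, "dz": -2, "ax": 0, "ay": 0, "az": 0, "hand": 48}
    - {"dx": 0, "dy": 0, "dz": -2, "ax": 0, "ay": 0, "az": 0, "hand": 48}
    - {"dx": -2, "dy": 0, "dz": -2.5, "ax": 0, "ay": 0, "az": 0, "hand": 48}
    - {"dx": -2, "dy": 0, "dz": -2.5, "ax": 0, "ay": 0, "az": 0, "hand": 48}
    - {"dx": -2, "dy": 0, "dz": -2.5, "ax": 0, "ay": 0, "az": 0, "hand": 48}

```text
clock: 20.72
tool_pos: [0.5154, 0.2135, 0.272]
eef_rot: [0.711, 0.703, -0.001, 0.001]
contact_force: [0.5, 1.7, -0.7]
opening: 0.545
```

```bash
python3 -c "
from h import *
stat();p,d,m=grab('wrist','w9');studs(d,m); cups(d,m,p,zlo=.11,zhi=.134,box=(.4,.62,.2,.45));p,d,m=grab('top','t9');cups(d,m,p)
plan([.518,-.08,.16],14,45)"
```

```text
t20.73 grasp [0.5153 0.2135 0.266 ] psi -0.65 lean -0.17 roll -0.05 F [ 0.5  1.7 -0.7] open 48.0 q [-0.27  0.6  -0.33  1.76  0.26  0.83 -0.74]
stud [223.7   1.4] 39 min [0.4728 0.3737 0.1372] max [0.4809 0.3764 0.1448] mean [0.4772 0.3749 0.1405]
stud [363.   72.1] 213 min [0.5763 0.3207 0.137 ] max [0.5859 0.3306 0.1565] mean [0.5802 0.3251 0.15  ]
stud [238.5 158.1] 142 min [0.4782 0.2567 0.137 ] max [0.4878 0.2667 0.1555] mean [0.4836 0.2625 0.1506]
comp [228.  10.] 344 z 0.1320 ctr [476.9 374.7] size [16.6  8.3] ang 0.2 col [165. 166. 167.]
comp [275.  52.] 1289 z 0.1258 ctr [514.1 342.3] size [39.4 39. ] ang 89.0 col [197. 199. 200.]
comp [353.  78.] 302 z 0.1323 ctr [580.2 325.2] size [14.6 16.3] ang 27.4 col [150. 152. 153.]
comp [243. 153.] 197 z 0.1323 ctr [483.4 262.4] size [14.9 16.4] ang 46.9 col [157. 159. 160.]
comp [287. 239.] 160 z 0.0568 ctr [517.5 -17.4] size [35.6 36.4] ang 13.6 col [156. 155. 156.]
comp [242. 247.] 164 z 0.0529 ctr [494.2 112.9] size [35.9 35.7] ang 78.4 col [134. 111. 148.]
comp [309. 277.] 169 z 0.0526 ctr [405.6 -80.7] size [34.7 37.2] ang 89.6 col [133. 112. 146.]
t20.82 d [-5.067  0.1    1.781] a [ 0.918  7.438 -2.25 ] norm mm 322 deg 47
```

View pics/w9.png

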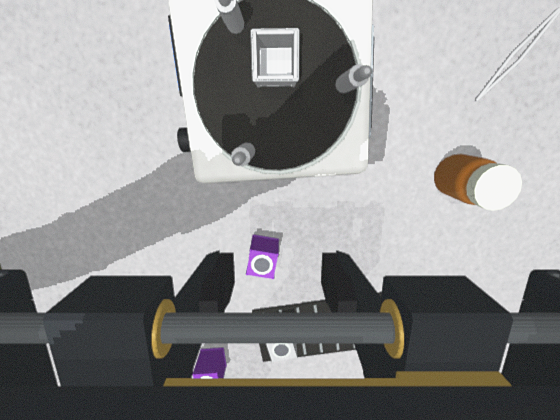

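```bash
python3 -c "
from h import *
stat();plan([.5175,-.016,.16],13.8,0)"
```

```text
t20.82 grasp [0.5143 0.2197 0.2658] psi -0.21 lean 0.12 roll -0.09 F [-0.4  0.6 -0.3] open 48.3 q [-0.28  0.6  -0.34  1.75  0.26  0.83 -0.74]
t20.82 d [-3.932  0.071  1.754] a [-0.013 -0.022 -2.335] norm mm 258 deg 14
```

>>> servo_tool:
  deltas:
    - {"dx": -3.93, "dy": 0.07, "dz": 1.75, "ax": 0, "ay": 0, "az": -2.33, "hand": 52}
    - {"dx": -3.93, "dy": 0.07, "dz": 1.75, "ax": 0, "ay": 0, "az": -2.33, "hand": 52}
    - {"dx": -3.93, "dy": 0.07, "dz": 1.75, "ax": 0, "ay": 0, "az": -2.33, "hand": 52}
    - {"dx": -3.93, "dy": 0.07, "dz": 1.75, "ax": 0, "ay": 0, "az": -2.33, "hand": 52}
    - {"dx": -3.93, "dy": 0.07, "dz": 1.75, "ax": 0, "ay": 0, "az": -2.33, "hand": 52}
    - {"dx": -3.93, "dy": 0.07, "dz": 1.75, "ax": 0, "ay": 0, "az": -2.33, "hand": 52}
    - {"dx": -3.93, "dy": 0.07, "dz": 1.75, "ax": 0, "ay": 0, "az": -2.33, "hand": 52}

```text
clock: 21.7
tool_pos: [0.5188, -0.0123, 0.1673]
eef_rot: [0.615, 0.788, 0.002, -0.001]
contact_force: [-0.7, -0.3, 0.2]
opening: 0.59
```

```bash
python3 -c "
from h import *
stat();p,d,m=grab('wrist','w10');cups(d,m,p);plan([.5175,-.016,.043],13.8,0)"
```

```text
t21.70 grasp [ 0.5188 -0.0122  0.1613] psi 14.07 lean 0.23 roll 0.11 F [-0.7 -0.3  0.2] open 52.0 q [ 0.15  0.72 -0.35  1.97  0.46  0.53 -0.27]
comp [286.  45.] 2973 z 0.0517 ctr [493.1 115.6] size [37.9 37.4] ang 79.3 col [193. 150. 214.]
comp [275. 220.] 1985 z 0.0557 ctr [516.7 -15.2] size [37.2 38.2] ang 13.5 col [184. 186. 187.]
comp [137. 254.] 1856 z 0.0516 ctr [406.  -78.2] size [37.6 37.6] ang 4.0 col [174. 131. 198.]
t21.75 d [-0.058 -0.037  1.973] a [ 0.018 -0.035  0.045] norm mm 118 deg 0
```

>>> servo_tool:
  deltas:
    - {"dx": -0.06, "dy": -0.04, "dz": 1.0, "ax": 0, "ay": 0, "az": 0, "hand": 52}
    - {"dx": -0.06, "dy": -0.04, "dz": 1.97, "ax": 0, "ay": 0, "az": 0, "hand": 52}
    - {"dx": -0.06, "dy": -0.04, "dz": 1.97, "ax": 0, "ay": 0, "az": 0, "hand": 52}
    - {"dx": -0.06, "dy": -0.04, "dz": 1.97, "ax": 0, "ay": 0, "az": 0, "hand": 52}
    - {"dx": -0.06, "dy": -0.04, "dz": 1.97, "ax": 0, "ay": 0, "az": 0, "hand": 20}
    - {"dx": -0.06, "dy": -0.04, "dz": 1.97, "ax": 0, "ay": 0, "az": 0, "hand": 20}
    - {"dx": -0.06, "dy": -0.04, "dz": 1.97, "ax": 0, "ay": 0, "az": 0, "hand": 20}
    - {"dx": -0.06, "dy": -0.04, "dz": 1.97, "ax": 0, "ay": 0, "az": 0, "hand": 20}

```text
clock: 22.75
tool_pos: [0.518, -0.0192, 0.0509]
eef_rot: [0.617, 0.787, 0.002, 0.001]
contact_force: [-0.5, -0.5, 10.0]
opening: 0.407
```

```bash
python3 -c "
from h import *
stat();plan([.60,-.16,.12],0,0)"
```

```text
t22.75 grasp [ 0.518  -0.0192  0.0449] psi 13.82 lean 0.09 roll 0.24 F [-0.5 -0.5 10. ] open 35.9 q [ 0.06  0.92 -0.18  2.02  0.59  0.25 -0.38]
t22.75 d [-2.604  0.771 -1.252] a [ 0.039 -0.019  2.304] norm mm 179 deg 14
```

>>> servo_tool:
  deltas:
    - {"dx": 0, "dy": 0, "dz": -1.25, "ax": 0, "ay": 0, "az": 0, "hand": 20}
    - {"dx": 0, "dy": 0, "dz": -1.25, "ax": 0, "ay": 0, "az": 0, "hand": 20}
    - {"dx": -2.7, "dy": 0.77, "dz": -1.25, "ax": 0, "ay": 0, "az": 2.3, "hand": 20}
    - {"dx": -2.7, "dy": 0.77, "dz": -1.25, "ax": 0, "ay": 0, "az": 2.3, "hand": 20}
    - {"dx": -2.7, "dy": 0.77, "dz": -1.25, "ax": 0, "ay": 0, "az": 2.3, "hand": 20}
    - {"dx": -2.7, "dy": 0.77, "dz": -1.25, "ax": 0, "ay": 0, "az": 2.3, "hand": 20}
    - {"dx": -2.7, "dy": 0.77, "dz": -0.2, "ax": 0, "ay": 0, "az": 2.3, "hand": 20}
    - {"dx": -2.7, "dy": 0.77, "dz": -0.1, "ax": 0, "ay": 0, "az": 2.3, "hand": 20}
    - {"dx": -2.7, "dy": 0.77, "dz": -0.05, "ax": 0, "ay": 0, "az": 2.3, "hand": 20}
    - {"dx": -2.7, "dy": 0.77, "dz": -0.05, "ax": 0, "ay": 0, "az": 2.3, "hand": 20}

```text
clock: 24.0
tool_pos: [0.6013, -0.1651, 0.0532]
eef_rot: [0.707, 0.708, 0.001, 0.0]
contact_force: [0.2, 0.3, -1.5]
opening: 0.407
```

```bash
python3 -c "
from h import *
stat()"
```

```text
t24.00 grasp [ 0.6013 -0.1651  0.0472] psi 0.07 lean 0.11 roll 0.12 F [ 0.2  0.3 -1.5] open 35.8 q [ 0.35  0.99 -0.29  1.69  0.49  0.53 -0.23]
```

>>> servo_tool:
  deltas:
    - {"dx": 0, "dy": 0, "dz": 0.05, "ax": 0, "ay": 0, "az": 0, "hand": 20}
    - {"dx": 0, "dy": 0, "dz": 0.09, "ax": 0, "ay": 0, "az": 0, "hand": 20}
    - {"dx": 0, "dy": 0, "dz": 0.11, "ax": 0, "ay": 0, "az": 0, "hand": 20}
    - {"dx": 0, "dy": 0, "dz": 0.11, "ax": 0, "ay": 0, "az": 0, "hand": 20}

```text
clock: 24.5
tool_pos: [0.6007, -0.1656, 0.047]
eef_rot: [0.707, 0.707, 0.001, -0.0]
contact_force: [-3.3, 0.9, 11.9]
opening: 0.403
```

```bash
python3 -c "
from h import *
stat()"
```

```text
t24.50 grasp [ 0.6007 -0.1656  0.041 ] psi 0.04 lean 0.07 roll 0.05 F [-3.3  0.9 11.9] open 35.5 q [ 0.35  1.   -0.29  1.69  0.49  0.52 -0.24]
```

>>> servo_tool:
  deltas:
    - {"dx": 0, "dy": 0, "dz": -0.03, "ax": 0, "ay": 0, "az": 0, "hand": 40}
    - {"dx": 0, "dy": 0, "dz": -0.03, "ax": 0, "ay": 0, "az": 0, "hand": 52}
    - {"dx": 0, "dy": 0, "dz": -0.03, "ax": 0, "ay": 0, "az": 0, "hand": 52}
    - {"dx": 0, "dy": 0, "dz": -1.6, "ax": 0, "ay": 0, "az": 0, "hand": 52}
    - {"dx": 0, "dy": 0, "dz": -1.6, "ax": 0, "ay": 0, "az": 0, "hand": 52}
    - {"dx": -1, "dy": 0, "dz": -1.6, "ax": 0, "ay": 7.5, "az": 0, "hand": 52}
    - {"dx": -1, "dy": 0, "dz": -1.6, "ax": 0, "ay": 7.5, "az": 0, "hand": 52}
    - {"dx": -1, "dy": 0, "dz": -1.6, "ax": 0, "ay": 7.5, "az": 0, "hand": 52}
    - {"dx": -1, "dy": 0, "dz": -1.6, "ax": 0, "ay": 7.5, "az": 0, "hand": 52}
    - {"dx": -1, "dy": 0, "dz": -1.6, "ax": 0, "ay": 7.5, "az": 0, "hand": 52}

```text
clock: 25.75
tool_pos: [0.5989, -0.2288, 0.1373]
eef_rot: [0.655, 0.651, 0.271, -0.273]
contact_force: [-0.3, 0.8, -0.5]
opening: 0.589
```

>>> servo_tool:
  deltas:
    - {"dx": 0, "dy": 0, "dz": 0, "ax": 0, "ay": 0, "az": 0, "hand": 52}
    - {"dx": 0, "dy": 0, "dz": 0, "ax": 0, "ay": 0, "az": 0, "hand": 52}

```text
clock: 26.0
tool_pos: [0.601, -0.2234, 0.1421]
eef_rot: [0.652, 0.655, 0.271, -0.271]
contact_force: [0.0, 0.8, -0.4]
opening: 0.588
```

```bash
python3 -c "
from h import *
stat();p,d,m=grab('wrist','w11');cups(d,m,p);stat();plan([.60,-.168,.028],0,45)"
```

```text
t26.00 grasp [ 0.6009 -0.2191  0.1379] psi 0.25 lean 45.05 roll 0.06 F [ 0.   0.8 -0.4] open 51.8 q [ 0.9   1.21 -0.81  1.25  0.04  1.2   0.38]
comp [379.   7.] 222 z 0.0560 ctr [740.9 195.6] size [ 5.7 19.5] ang 71.1 col [139.  94.  51.]
comp [195.  45.] 833 z 0.0518 ctr [493.4 114.8] size [39.7 37.7] ang 79.9 col [145. 105. 172.]
comp [ 80. 166.] 1642 z 0.0517 ctr [406.3 -79.2] size [37.9 38.5] ang 3.9 col [151. 110. 177.]
comp [277. 246.] 1950 z 0.0519 ctr [ 600.2 -161.9] size [37.8 37.4] ang 89.7 col [205. 207. 209.]
t26.05 grasp [ 0.601  -0.2192  0.138 ] psi 0.26 lean 45.03 roll 0.07 F [-0.5  0.3 -0.1] open 52.2 q [ 0.9   1.21 -0.81  1.25  0.04  1.2   0.38]
t26.05 d [-0.694 -0.015  1.9  ] a [-0.022 -0.005  0.038] norm mm 121 deg 0
```

>>> servo_tool:
  deltas:
    - {"dx": -0.69, "dy": -0.02, "dz": 1, "ax": 0, "ay": 0, "az": 0, "hand": 52}
    - {"dx": -0.69, "dy": -0.02, "dz": 1.9, "ax": 0, "ay": 0, "az": 0, "hand": 52}
    - {"dx": -0.69, "dy": -0.02, "dz": 1.9, "ax": 0, "ay": 0, "az": 0, "hand": 52}
    - {"dx": -0.69, "dy": -0.02, "dz": 1.9, "ax": 0, "ay": 0, "az": 0, "hand": 52}
    - {"dx": -0.69, "dy": -0.02, "dz": 1.9, "ax": 0, "ay": 0, "az": 0, "hand": 20}
    - {"dx": -0.69, "dy": -0.02, "dz": 1.9, "ax": 0, "ay": 0, "az": 0, "hand": 20}
    - {"dx": -0.69, "dy": -0.02, "dz": 1.9, "ax": 0, "ay": 0, "az": 0, "hand": 20}
    - {"dx": -0.69, "dy": -0.02, "dz": 1.9, "ax": 0, "ay": 0, "az": 0, "hand": 20}

```text
clock: 27.05
tool_pos: [0.6, -0.1754, 0.0322]
eef_rot: [0.653, 0.653, 0.272, -0.27]
contact_force: [-0.9, -3.9, 6.1]
opening: 0.404
```

```bash
python3 -c "
from h import *
stat();plan([.60,-.185,.125],0,-45)"
```

```text
t27.05 grasp [ 0.6    -0.1711  0.0279] psi -0.08 lean 45.07 roll 0.10 F [-0.9 -3.9  6.1] open 35.6 q [ 0.86  1.34 -0.78  1.33  0.08  0.99  0.4 ]
t27.05 d [ 1.082  0.003 -1.206] a [ 1.9000e-02 -1.5012e+01 -1.4000e-02] norm mm 97 deg 90
```

>>> servo_tool:
  deltas:
    - {"dx": 0.8, "dy": 0, "dz": -0.8, "ax": 0, "ay": 0, "az": 0, "hand": 20}
    - {"dx": 1.1, "dy": 0, "dz": -1.25, "ax": 0, "ay": -15, "az": 0, "hand": 20}
    - {"dx": 1.1, "dy": 0, "dz": -1.25, "ax": 0, "ay": -15, "az": 0, "hand": 20}
    - {"dx": 1.1, "dy": 0, "dz": -1.25, "ax": 0, "ay": -15, "az": 0, "hand": 20}
    - {"dx": 1.1, "dy": 0, "dz": -1.25, "ax": 0, "ay": -15, "az": 0, "hand": 20}
    - {"dx": 1.1, "dy": 0, "dz": -1.25, "ax": 0, "ay": -15, "az": 0, "hand": 20}
    - {"dx": 1.1, "dy": 0, "dz": -1.25, "ax": 0, "ay": -15, "az": 0, "hand": 20}
    - {"dx": 1.1, "dy": 0, "dz": -1.25, "ax": 0, "ay": -15, "az": 0, "hand": 20}
    - {"dx": 1.1, "dy": 0, "dz": -1.25, "ax": 0, "ay": -15, "az": 0, "hand": 20}
    - {"dx": 1.1, "dy": 0, "dz": -1.25, "ax": 0, "ay": -15, "az": 0, "hand": 20}

```text
clock: 28.3
tool_pos: [0.5996, -0.1755, 0.1284]
eef_rot: [0.65, 0.657, -0.27, 0.27]
contact_force: [-0.3, 0.2, -1.5]
opening: 0.406
```

>>> servo_tool:
  deltas:
    - {"dx": 0, "dy": 0, "dz": 0, "ax": 0, "ay": 0, "az": 0, "hand": 20}
    - {"dx": 0, "dy": 0, "dz": 0, "ax": 0, "ay": 0, "az": 0, "hand": 20}

```text
clock: 28.55
tool_pos: [0.5987, -0.1817, 0.1308]
eef_rot: [0.654, 0.653, -0.27, 0.269]
contact_force: [-0.8, -0.8, -1.8]
opening: 0.41
```

```bash
python3 -c "
from h import *
stat();plan([.60,-.185,.032],0,-45)"
```

```text
t28.55 grasp [ 0.5987 -0.1859  0.1266] psi -0.06 lean -44.82 roll -0.02 F [-0.8 -0.8 -1.8] open 36.2 q [-0.34  1.02  0.38  1.79  0.82  0.64 -0.85]
t28.55 d [1.122 0.023 1.108] a [-0.009 -0.03  -0.005] norm mm 95 deg 0
```

>>> servo_tool:
  deltas:
    - {"dx": 1.12, "dy": 0.02, "dz": 1.11, "ax": 0, "ay": 0, "az": 0, "hand": 20}
    - {"dx": 1.12, "dy": 0.02, "dz": 1.11, "ax": 0, "ay": 0, "az": 0, "hand": 20}
    - {"dx": 1.12, "dy": 0.02, "dz": 1.11, "ax": 0, "ay": 0, "az": 0, "hand": 20}
    - {"dx": 1.12, "dy": 0.02, "dz": 1.11, "ax": 0, "ay": 0, "az": 0, "hand": 20}
    - {"dx": 1.16, "dy": 0.02, "dz": 1.15, "ax": 0, "ay": 0, "az": 0, "hand": 20}
    - {"dx": 1.18, "dy": 0.02, "dz": 1.17, "ax": 0, "ay": 0, "az": 0, "hand": 20}
    - {"dx": 1.18, "dy": 0.02, "dz": 1.17, "ax": 0, "ay": 0, "az": 0, "hand": 20}

```text
clock: 29.42
tool_pos: [0.6002, -0.1798, 0.0311]
eef_rot: [0.653, 0.654, -0.27, 0.27]
contact_force: [-0.2, 0.0, -1.2]
opening: 0.406
```

```bash
python3 -c "
from h import *
stat()"
```

```text
t29.43 grasp [ 0.6002 -0.1841  0.0268] psi 0.04 lean -44.85 roll -0.01 F [-0.2  0.  -1.2] open 35.8 q [-0.36  1.21  0.41  1.76  0.86  0.52 -0.99]
```

>>> servo_tool:
  deltas:
    - {"dx": 0.015, "dy": 0, "dz": 0.015, "ax": 0, "ay": 0, "az": 0, "hand": 20}
    - {"dx": 0.03, "dy": 0, "dz": 0.03, "ax": 0, "ay": 0, "az": 0, "hand": 20}
    - {"dx": 0.03, "dy": 0, "dz": 0.03, "ax": 0, "ay": 0, "az": 0, "hand": 20}

```text
clock: 29.8
tool_pos: [0.6003, -0.18, 0.0306]
eef_rot: [0.653, 0.653, -0.271, 0.271]
contact_force: [-3.3, 8.0, 12.4]
opening: 0.408
```

```bash
python3 -c "
from h import *
stat()"
```

```text
t29.80 grasp [ 0.6003 -0.1842  0.0263] psi 0.03 lean -45.05 roll 0.01 F [-3.3  8.  12.4] open 35.9 q [-0.36  1.21  0.41  1.76  0.86  0.52 -0.99]
```

>>> servo_tool:
  deltas:
    - {"dx": -0.03, "dy": 0, "dz": -0.03, "ax": 0, "ay": 0, "az": 0, "hand": 40}
    - {"dx": -0.03, "dy": 0, "dz": -0.03, "ax": 0, "ay": 0, "az": 0, "hand": 52}
    - {"dx": -0.03, "dy": 0, "dz": -0.03, "ax": 0, "ay": 0, "az": 0, "hand": 52}
    - {"dx": -0.2, "dy": 0, "dz": -1.7, "ax": 0, "ay": 0, "az": 0, "hand": 52}
    - {"dx": -0.2, "dy": 0, "dz": -1.7, "ax": 0, "ay": 0, "az": 0, "hand": 52}
    - {"dx": -0.2, "dy": 0, "dz": -1.7, "ax": 0, "ay": 0, "az": 0, "hand": 52}

```text
clock: 30.55
tool_pos: [0.6019, -0.1142, 0.1103]
eef_rot: [0.653, 0.655, -0.267, 0.271]
contact_force: [0.1, 0.3, 0.6]
opening: 0.591
```

```bash
python3 -c "
from h import *
p,d,m=grab('top','t12');cups(d,m,p,zlo=.025);stat(); plan([.60,-.23,.13],0,45)"
```

```text
comp [344. 210.] 238 z 0.0367 ctr [ 599.8 -187. ] size [52.7 35.8] ang 89.6 col [182. 179. 181.]
comp [242. 247.] 171 z 0.0531 ctr [493.9 112.8] size [36.8 36.1] ang 80.4 col [134. 110. 148.]
comp [309. 277.] 173 z 0.0525 ctr [406.3 -80.9] size [36.1 36.3] ang 4.0 col [144. 121. 158.]
t30.60 grasp [ 0.6007 -0.1202  0.1051] psi 0.10 lean -44.82 roll 0.06 F [-0.7  0.  -1.1] open 51.9 q [-0.42  1.06  0.34  1.76  0.77  0.7  -0.9 ]
t30.60 d [-1.691 -0.014  1.096] a [1.000e-02 1.497e+01 1.800e-02] norm mm 121 deg 90
```

Lying correctly (center about (0.600, -0.186)). I'll swing to the other lean.

>>> servo_tool:
  deltas:
    - {"dx": -1.7, "dy": 0, "dz": 1.0, "ax": 0, "ay": 15, "az": 0, "hand": 52}
    - {"dx": -1.7, "dy": 0, "dz": 1.0, "ax": 0, "ay": 15, "az": 0, "hand": 52}
    - {"dx": -1.7, "dy": 0, "dz": 1.0, "ax": 0, "ay": 15, "az": 0, "hand": 52}
    - {"dx": -1.7, "dy": 0, "dz": 1.0, "ax": 0, "ay": 15, "az": 0, "hand": 52}
    - {"dx": -1.7, "dy": 0, "dz": 1.0, "ax": 0, "ay": 15, "az": 0, "hand": 52}
    - {"dx": -1.7, "dy": 0, "dz": 1.0, "ax": 0, "ay": 15, "az": 0, "hand": 52}
    - {"dx": -1.7, "dy": 0, "dz": 1.0, "ax": 0, "ay": 15, "az": 0, "hand": 52}
    - {"dx": -1.7, "dy": 0, "dz": 1.0, "ax": 0, "ay": 15, "az": 0, "hand": 52}
    - {"dx": -1.7, "dy": 0, "dz": 1.0, "ax": 0, "ay": 15, "az": 0, "hand": 52}
    - {"dx": -1.7, "dy": 0, "dz": 1.0, "ax": 0, "ay": 15, "az": 0, "hand": 52}

```text
clock: 31.85
tool_pos: [0.5977, -0.2339, 0.1338]
eef_rot: [0.655, 0.65, 0.27, -0.273]
contact_force: [-0.5, 0.4, 0.5]
opening: 0.592
```

>>> servo_tool:
  deltas:
    - {"dx": 0, "dy": 0, "dz": 0, "ax": 0, "ay": 0, "az": 0, "hand": 52}
    - {"dx": 0, "dy": 0, "dz": 0, "ax": 0, "ay": 0, "az": 0, "hand": 52}

```text
clock: 32.1
tool_pos: [0.6005, -0.2298, 0.1394]
eef_rot: [0.652, 0.654, 0.271, -0.271]
contact_force: [0.3, -0.2, -0.1]
opening: 0.589
```

```bash
python3 -c "
from h import *
p,d,m=grab('wrist','w13');cups(d,m,p,zlo=.025);stat(); plan([.60,-.186,.027],0,45)"
```

```text
comp [376.  10.] 308 z 0.0508 ctr [740.5 195.3] size [ 5.  19.3] ang 65.7 col [123.  84.  47.]
comp [197.  45.] 1226 z 0.0518 ctr [493.7 115.4] size [39.4 37.3] ang 78.9 col [126.  87. 152.]
comp [ 85. 164.] 2237 z 0.0517 ctr [406.3 -79.3] size [38.  38.2] ang 4.4 col [132.  92. 158.]
comp [277. 270.] 2671 z 0.0358 ctr [ 599.7 -185. ] size [52.7 37.9] ang 89.9 col [225. 226. 227.]
t32.15 grasp [ 0.6006 -0.2257  0.1352] psi 0.17 lean 45.05 roll 0.02 F [-0.1 -0.3 -1. ] open 52.0 q [ 0.89  1.21 -0.77  1.23  0.    1.21  0.42]
t32.15 d [-0.809 -0.009  1.743] a [-0.018 -0.009  0.023] norm mm 115 deg 0
```

>>> servo_tool:
  deltas:
    - {"dx": -0.79, "dy": -0.01, "dz": 0.9, "ax": 0, "ay": 0, "az": 0, "hand": 52}
    - {"dx": -0.79, "dy": -0.01, "dz": 1.75, "ax": 0, "ay": 0, "az": 0, "hand": 52}
    - {"dx": -0.79, "dy": -0.01, "dz": 1.75, "ax": 0, "ay": 0, "az": 0, "hand": 52}
    - {"dx": -0.79, "dy": -0.01, "dz": 1.75, "ax": 0, "ay": 0, "az": 0, "hand": 52}
    - {"dx": -0.79, "dy": -0.01, "dz": 1.75, "ax": 0, "ay": 0, "az": 0, "hand": 20}
    - {"dx": -0.79, "dy": -0.01, "dz": 1.75, "ax": 0, "ay": 0, "az": 0, "hand": 20}
    - {"dx": -0.79, "dy": -0.01, "dz": 1.75, "ax": 0, "ay": 0, "az": 0, "hand": 20}
    - {"dx": -0.79, "dy": -0.01, "dz": 1.75, "ax": 0, "ay": 0, "az": 0, "hand": 20}

```text
clock: 33.15
tool_pos: [0.6004, -0.1917, 0.0323]
eef_rot: [0.653, 0.653, 0.272, -0.27]
contact_force: [-0.3, -3.7, 6.4]
opening: 0.412
```

```bash
python3 -c "
from h import *
stat(); plan([.60,-.185,.13],0,-45)"
```

```text
t33.15 grasp [ 0.6004 -0.1875  0.0281] psi -0.07 lean 45.06 roll 0.09 F [-0.3 -3.7  6.4] open 36.3 q [ 0.85  1.33 -0.74  1.3   0.04  1.02  0.45]
t33.15 d [ 1.332 -0.004 -1.071] a [ 1.600e-02 -1.501e+01 -1.200e-02] norm mm 103 deg 90
```

>>> servo_tool:
  deltas:
    - {"dx": 0.8, "dy": 0, "dz": -0.8, "ax": 0, "ay": 0, "az": 0, "hand": 20}
    - {"dx": 1.33, "dy": 0, "dz": -1.07, "ax": 0, "ay": -15, "az": 0, "hand": 20}
    - {"dx": 1.33, "dy": 0, "dz": -1.07, "ax": 0, "ay": -15, "az": 0, "hand": 20}
    - {"dx": 1.33, "dy": 0, "dz": -1.07, "ax": 0, "ay": -15, "az": 0, "hand": 20}
    - {"dx": 1.33, "dy": 0, "dz": -1.07, "ax": 0, "ay": -15, "az": 0, "hand": 20}
    - {"dx": 1.33, "dy": 0, "dz": -1.07, "ax": 0, "ay": -15, "az": 0, "hand": 20}
    - {"dx": 1.33, "dy": 0, "dz": -1.07, "ax": 0, "ay": -15, "az": 0, "hand": 20}
    - {"dx": 1.33, "dy": 0, "dz": -1.07, "ax": 0, "ay": -15, "az": 0, "hand": 20}
    - {"dx": 1.33, "dy": 0, "dz": -1.07, "ax": 0, "ay": -15, "az": 0, "hand": 20}
    - {"dx": 1.33, "dy": 0, "dz": -1.07, "ax": 0, "ay": -15, "az": 0, "hand": 20}

```text
clock: 34.4
tool_pos: [0.6005, -0.174, 0.1305]
eef_rot: [0.65, 0.657, -0.269, 0.27]
contact_force: [-0.2, 0.8, -2.0]
opening: 0.405
```

>>> servo_tool:
  deltas:
    - {"dx": 0, "dy": 0, "dz": 0, "ax": 0, "ay": 0, "az": 0, "hand": 20}
    - {"dx": 0, "dy": 0, "dz": 0, "ax": 0, "ay": 0, "az": 0, "hand": 20}

```text
clock: 34.65
tool_pos: [0.5994, -0.1804, 0.133]
eef_rot: [0.654, 0.653, -0.27, 0.269]
contact_force: [0.3, -0.7, -1.4]
opening: 0.408
```

```bash
python3 -c "
from h import *
stat();plan([.60,-.185,.032],0,-45)"
```

```text
t34.65 grasp [ 0.5993 -0.1846  0.1288] psi -0.06 lean -44.81 roll -0.00 F [ 0.3 -0.7 -1.4] open 35.9 q [-0.37  1.03  0.44  1.79  0.76  0.61 -0.8 ]
t34.65 d [1.132 0.011 1.149] a [-0.007 -0.031 -0.006] norm mm 97 deg 0
```

>>> servo_tool:
  deltas:
    - {"dx": 1.13, "dy": 0.01, "dz": 1.15, "ax": 0, "ay": 0, "az": 0, "hand": 20}
    - {"dx": 1.13, "dy": 0.01, "dz": 1.15, "ax": 0, "ay": 0, "az": 0, "hand": 20}
    - {"dx": 1.13, "dy": 0.01, "dz": 1.15, "ax": 0, "ay": 0, "az": 0, "hand": 20}
    - {"dx": 1.13, "dy": 0.01, "dz": 1.15, "ax": 0, "ay": 0, "az": 0, "hand": 20}
    - {"dx": 1.15, "dy": 0.01, "dz": 1.17, "ax": 0, "ay": 0, "az": 0, "hand": 20}
    - {"dx": 1.17, "dy": 0.01, "dz": 1.19, "ax": 0, "ay": 0, "az": 0, "hand": 20}
    - {"dx": 1.17, "dy": 0.01, "dz": 1.19, "ax": 0, "ay": 0, "az": 0, "hand": 20}

```text
clock: 35.52
tool_pos: [0.6002, -0.1798, 0.0328]
eef_rot: [0.653, 0.654, -0.27, 0.27]
contact_force: [0.1, -0.2, -1.2]
opening: 0.405
```

```bash
python3 -c "
from h import *
stat()"
```

```text
t35.52 grasp [ 0.6002 -0.184   0.0285] psi 0.04 lean -44.85 roll -0.01 F [ 0.1 -0.2 -1.2] open 35.7 q [-0.38  1.22  0.46  1.76  0.78  0.49 -0.92]
```

>>> servo_tool:
  deltas:
    - {"dx": 0.015, "dy": 0, "dz": 0.015, "ax": 0, "ay": 0, "az": 0, "hand": 20}
    - {"dx": 0.03, "dy": 0, "dz": 0.03, "ax": 0, "ay": 0, "az": 0, "hand": 20}
    - {"dx": 0.03, "dy": 0, "dz": 0.03, "ax": 0, "ay": 0, "az": 0, "hand": 20}

```text
clock: 35.9
tool_pos: [0.6002, -0.18, 0.0308]
eef_rot: [0.653, 0.654, -0.27, 0.27]
contact_force: [-0.5, 2.4, 4.8]
opening: 0.399
```

```bash
python3 -c "
from h import *
stat()"
```

```text
t35.90 grasp [ 0.6002 -0.1842  0.0265] psi 0.04 lean -44.95 roll -0.02 F [-0.5  2.4  4.8] open 35.2 q [-0.38  1.22  0.46  1.76  0.78  0.49 -0.93]
```

>>> servo_tool:
  deltas:
    - {"dx": -0.01, "dy": 0, "dz": -0.01, "ax": 0, "ay": 0, "az": 0, "hand": 40}
    - {"dx": -0.01, "dy": 0, "dz": -0.01, "ax": 0, "ay": 0, "az": 0, "hand": 52}
    - {"dx": -0.01, "dy": 0, "dz": -0.01, "ax": 0, "ay": 0, "az": 0, "hand": 52}
    - {"dx": -0.01, "dy": 0, "dz": -1.8, "ax": 0, "ay": 0, "az": 0, "hand": 52}
    - {"dx": -0.01, "dy": 0, "dz": -1.8, "ax": 0, "ay": 0, "az": 0, "hand": 52}
    - {"dx": -0.01, "dy": 0, "dz": -1.8, "ax": 0, "ay": 0, "az": 0, "hand": 52}
    - {"dx": -1.4, "dy": 0, "dz": -1.8, "ax": 0, "ay": 7.5, "az": 0, "hand": 52}
    - {"dx": -1.4, "dy": 0, "dz": -1.8, "ax": 0, "ay": 7.5, "az": 0, "hand": 52}
    - {"dx": -1.4, "dy": 0, "dz": -1.8, "ax": 0, "ay": 7.5, "az": 0, "hand": 52}
    - {"dx": -1.4, "dy": 0, "dz": -1.8, "ax": 0, "ay": 7.5, "az": 0, "hand": 52}

```text
clock: 37.15
tool_pos: [0.5992, -0.1653, 0.1657]
eef_rot: [0.708, 0.706, -0.01, 0.01]
contact_force: [-0.2, 0.9, -2.6]
opening: 0.588
```

>>> servo_tool:
  deltas:
    - {"dx": 0, "dy": 0, "dz": 0, "ax": 0, "ay": 0, "az": 0, "hand": 52}
    - {"dx": 0, "dy": 0, "dz": 0, "ax": 0, "ay": 0, "az": 0, "hand": 52}

```text
clock: 37.4
tool_pos: [0.599, -0.164, 0.1643]
eef_rot: [0.707, 0.707, -0.013, 0.011]
contact_force: [-0.2, 1.6, -0.3]
opening: 0.587
```

```bash
python3 -c "
from h import *
p,d,m=grab('wrist','w14');cups(d,m,p,zlo=.025);stat(); plan([.60,-.196,.1],0,0)"
```

```text
comp [ 32. 105.] 3431 z 0.0516 ctr [406.4 -78.7] size [39.2 37.2] ang 4.5 col [147. 109. 171.]
comp [279. 241.] 1537 z 0.0506 ctr [ 599.6 -192.5] size [38.9 38.1] ang 0.0 col [164. 165. 166.]
comp [429. 269.] 340 z 0.0481 ctr [ 743.8 -221.6] size [13.2  2. ] ang 18.7 col [146. 151. 138.]
t37.45 grasp [ 0.5995 -0.1622  0.1585] psi 0.14 lean -1.92 roll -0.17 F [0.8 0.2 0. ] open 51.9 q [ 0.3   0.81 -0.23  1.67  0.32  0.7  -0.1 ]
t37.45 d [-0.534  0.009  0.993] a [-0.028  0.32   0.023] norm mm 68 deg 2
```

View pics/w14.png

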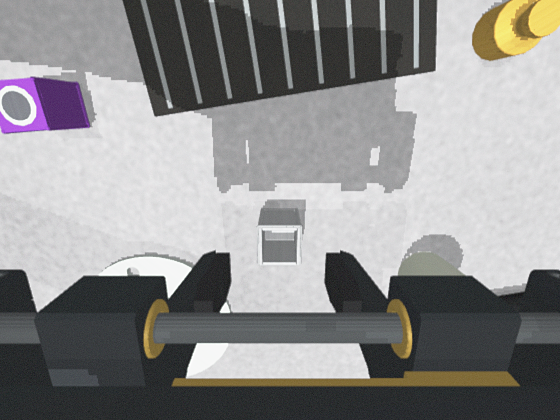

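Cup B stands mouth-up at (279,243). I'll grasp it vertically.

```bash
python3 -c "
from h import *
plan([.5995,-.1925,.1],0,0);plan([.5995,-.1925,.044],0,0)"
```

```text
t37.45 d [-0.475  0.001  0.991] a [-0.028  0.32   0.023] norm mm 66 deg 2
t37.45 d [-0.444  0.004  1.924] a [-0.028  0.32   0.023] norm mm 118 deg 2
```

>>> servo_tool:
  deltas:
    - {"dx": -0.47, "dy": 0, "dz": 0.8, "ax": 0, "ay": 0.32, "az": 0, "hand": 52}
    - {"dx": -0.47, "dy": 0, "dz": 0.99, "ax": 0, "ay": 0.32, "az": 0, "hand": 52}
    - {"dx": -0.44, "dy": 0, "dz": 1.92, "ax": 0, "ay": 0.32, "az": 0, "hand": 52}
    - {"dx": -0.44, "dy": 0, "dz": 1.92, "ax": 0, "ay": 0.32, "az": 0, "hand": 52}
    - {"dx": -0.44, "dy": 0, "dz": 1.92, "ax": 0, "ay": 0.32, "az": 0, "hand": 52}
    - {"dx": -0.44, "dy": 0, "dz": 1.92, "ax": 0, "ay": 0.32, "az": 0, "hand": 52}
    - {"dx": -0.44, "dy": 0, "dz": 1.92, "ax": 0, "ay": 0.32, "az": 0, "hand": 20}
    - {"dx": -0.44, "dy": 0, "dz": 1.92, "ax": 0, "ay": 0.32, "az": 0, "hand": 20}
    - {"dx": -0.44, "dy": 0, "dz": 1.92, "ax": 0, "ay": 0.32, "az": 0, "hand": 20}
    - {"dx": -0.44, "dy": 0, "dz": 1.92, "ax": 0, "ay": 0.32, "az": 0, "hand": 20}

```text
clock: 38.7
tool_pos: [0.6006, -0.1938, 0.0526]
eef_rot: [0.707, 0.707, 0.0, 0.0]
contact_force: [-1.2, -1.0, 7.1]
opening: 0.405
```

```bash
python3 -c "
from h import *
stat();plan([.515,.297,.25],0,0)"
```

```text
t38.70 grasp [ 0.6006 -0.1938  0.0466] psi 0.02 lean -0.01 roll 0.04 F [-1.2 -1.   7.1] open 35.7 q [ 0.35  0.99 -0.21  1.67  0.36  0.52 -0.08]
t38.70 d [ 8.181 -1.421 -3.391] a [0.006 0.001 0.004] norm mm 538 deg 0
```

>>> servo_tool:
  deltas:
    - {"dx": 0, "dy": 0, "dz": -2, "ax": 0, "ay": 0, "az": 0, "hand": 20}
    - {"dx": 0, "dy": 0, "dz": -2, "ax": 0, "ay": 0, "az": 0, "hand": 20}
    - {"dx": 4, "dy": -0.7, "dz": -3.4, "ax": 0, "ay": 0, "az": 0, "hand": 20}
    - {"dx": 8.18, "dy": -1.42, "dz": -3.4, "ax": 0, "ay": 0, "az": 0, "hand": 20}
    - {"dx": 8.18, "dy": -1.42, "dz": -3.4, "ax": 0, "ay": 0, "az": 0, "hand": 20}
    - {"dx": 8.18, "dy": -1.42, "dz": -3.4, "ax": 0, "ay": 0, "az": 0, "hand": 20}
    - {"dx": 8.18, "dy": -1.42, "dz": -3.4, "ax": 0, "ay": 0, "az": 0, "hand": 20}
    - {"dx": 8.18, "dy": -1.42, "dz": -3.4, "ax": 0, "ay": 0, "az": 0, "hand": 20}
    - {"dx": 8.18, "dy": -1.42, "dz": -3.4, "ax": 0, "ay": 0, "az": 0, "hand": 20}
    - {"dx": 8.18, "dy": -1.42, "dz": -3.4, "ax": 0, "ay": 0, "az": 0, "hand": 20}

```text
clock: 39.95
tool_pos: [0.515, 0.2927, 0.255]
eef_rot: [0.707, 0.707, -0.0, -0.0]
contact_force: [0.2, 0.0, -1.6]
opening: 0.408
```

>>> servo_tool:
  deltas:
    - {"dx": 0, "dy": 0, "dz": 0, "ax": 0, "ay": 0, "az": 0, "hand": 20}
    - {"dx": 0, "dy": 0, "dz": 0, "ax": 0, "ay": 0, "az": 0, "hand": 20}
    - {"dx": 0, "dy": 0, "dz": 0, "ax": 0, "ay": 0, "az": 0, "hand": 20}

```text
clock: 40.33
tool_pos: [0.5163, 0.2887, 0.2544]
eef_rot: [0.708, 0.706, -0.001, 0.0]
contact_force: [-0.5, -0.3, -1.0]
opening: 0.406
```

```bash
python3 -c "
from h import *
p,d,m=grab('wrist','w15');stat();studs(d,m);cups(d,m,p,zlo=.11,zhi=.134,box=(.4,.62,.2,.45));plan([.5145,.2975,.128],0,0)"
```

```text
t40.38 grasp [0.5163 0.2889 0.2485] psi -0.14 lean -0.07 roll -0.05 F [-0.   0.1 -2. ] open 35.6 q [-0.46  0.66 -0.23  1.68  0.19  0.83 -0.77]
stud [223.8 102.4] 191 min [0.4719 0.3745 0.1374] max [0.4817 0.384  0.1554] mean [0.4776 0.379  0.1508]
stud [361.  174.6] 189 min [0.5762 0.3212 0.137 ] max [0.5861 0.3308 0.1561] mean [0.58   0.3267 0.1497]
stud [236.8 246.4] 60 min [0.4784 0.2631 0.1373] max [0.4839 0.2671 0.1537] mean [0.4814 0.2657 0.147 ]
comp [232. 105.] 261 z 0.1324 ctr [477.4 379.1] size [16.3 15.1] ang 73.9 col [198. 199. 200.]
comp [276. 150.] 1024 z 0.1258 ctr [514.2 342.6] size [37.9 38.9] ang 89.8 col [161. 163. 164.]
comp [351. 168.] 280 z 0.1324 ctr [580.4 326.7] size [16.7 14.1] ang 55.6 col [150. 152. 153.]
comp [238. 235.] 137 z 0.1323 ctr [478.7 265.4] size [15.1  5.6] ang 48.8 col [135. 137. 137.]
t40.38 d [ 0.146 -0.029  2.008] a [-0.009  0.012 -0.023] norm mm 121 deg 0
```

View pics/w15.png

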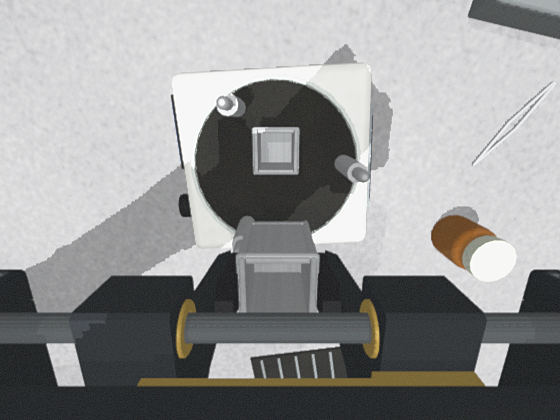

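>>> servo_tool:
  deltas:
    - {"dx": 0.13, "dy": -0.03, "dz": 0.9, "ax": 0, "ay": 0, "az": 0, "hand": 20}
    - {"dx": 0.13, "dy": -0.03, "dz": 1.7, "ax": 0, "ay": 0, "az": 0, "hand": 20}
    - {"dx": 0.13, "dy": -0.03, "dz": 2.0, "ax": 0, "ay": 0, "az": 0, "hand": 20}
    - {"dx": 0.13, "dy": -0.03, "dz": 2.0, "ax": 0, "ay": 0, "az": 0, "hand": 20}
    - {"dx": 0.13, "dy": -0.03, "dz": 2.05, "ax": 0, "ay": 0, "az": 0, "hand": 20}
    - {"dx": 0.13, "dy": -0.03, "dz": 2.07, "ax": 0, "ay": 0, "az": 0, "hand": 20}
    - {"dx": 0.13, "dy": -0.03, "dz": 2.07, "ax": 0, "ay": 0, "az": 0, "hand": 20}

```text
clock: 41.25
tool_pos: [0.5143, 0.2992, 0.1315]
eef_rot: [0.707, 0.707, 0.001, -0.0]
contact_force: [-0.7, 0.5, -1.4]
opening: 0.406
```

```bash
python3 -c "
from h import *
stat()"
```

```text
t41.25 grasp [0.5143 0.2992 0.1255] psi 0.04 lean 0.07 roll 0.05 F [-0.7  0.5 -1.4] open 35.7 q [-0.5   0.83 -0.18  1.77  0.25  0.57 -0.83]
```

>>> servo_tool:
  deltas:
    - {"dx": -0.03, "dy": 0, "dz": 0.03, "ax": 0, "ay": 0, "az": 0, "hand": 20}
    - {"dx": -0.03, "dy": 0, "dz": 0.06, "ax": 0, "ay": 0, "az": 0, "hand": 20}
    - {"dx": -0.03, "dy": 0, "dz": 0.08, "ax": 0, "ay": 0, "az": 0, "hand": 20}
    - {"dx": -0.03, "dy": 0, "dz": 0.08, "ax": 0, "ay": 0, "az": 0, "hand": 20}

```text
clock: 41.75
tool_pos: [0.514, 0.2969, 0.1276]
eef_rot: [0.707, 0.707, 0.0, 0.0]
contact_force: [-3.2, -2.7, 13.4]
opening: 0.407
```

```bash
python3 -c "
from h import *
stat()"
```

```text
t41.75 grasp [0.514  0.2969 0.1216] psi 0.03 lean -0.00 roll 0.02 F [-3.2 -2.7 13.4] open 35.9 q [-0.5   0.84 -0.18  1.77  0.25  0.56 -0.83]
```

Contact. I'll release, rise, and back off towards the lid side.

>>> servo_tool:
  deltas:
    - {"dx": 0, "dy": 0, "dz": -0.03, "ax": 0, "ay": 0, "az": 0, "hand": 40}
    - {"dx": 0, "dy": 0, "dz": -0.03, "ax": 0, "ay": 0, "az": 0, "hand": 46}
    - {"dx": 0, "dy": 0, "dz": -0.03, "ax": 0, "ay": 0, "az": 0, "hand": 46}
    - {"dx": 0, "dy": 0, "dz": -1.8, "ax": 0, "ay": 0, "az": 0, "hand": 46}
    - {"dx": 0, "dy": 0, "dz": -2.4, "ax": 0, "ay": 0, "az": 0, "hand": 46}
    - {"dx": 0, "dy": 0, "dz": -2.4, "ax": 0, "ay": 0, "az": 0, "hand": 46}
    - {"dx": -1.6, "dy": 0, "dz": -2.4, "ax": 0, "ay": 0, "az": 0, "hand": 46}
    - {"dx": -1.6, "dy": 0, "dz": -2.4, "ax": 0, "ay": 0, "az": 0, "hand": 46}
    - {"dx": -1.6, "dy": 0, "dz": -2.4, "ax": 0, "ay": 0, "az": 0, "hand": 46}
    - {"dx": -1.6, "dy": 0, "dz": -2.4, "ax": 0, "ay": 0, "az": 0, "hand": 46}

```text
clock: 43.0
tool_pos: [0.514, 0.2024, 0.2698]
eef_rot: [0.706, 0.708, 0.0, -0.001]
contact_force: [1.0, 0.4, 0.4]
opening: 0.524
```

>>> servo_tool:
  deltas:
    - {"dx": 0, "dy": 0, "dz": 0, "ax": 0, "ay": 0, "az": 0, "hand": 46}
    - {"dx": 0, "dy": 0, "dz": 0, "ax": 0, "ay": 0, "az": 0, "hand": 46}

```text
clock: 43.25
tool_pos: [0.5138, 0.2024, 0.2697]
eef_rot: [0.706, 0.708, 0.0, -0.001]
contact_force: [-1.1, 0.5, -0.2]
opening: 0.519
```

```bash
python3 -c "
from h import *
p,d,m=grab('wrist','w16');stat();studs(d,m);cups(d,m,p,zlo=.11,zhi=.134,box=(.4,.62,.2,.45));p,d,m=grab('top','t16');cups(d,m,p,zlo=.03,box=(.2,.8,-.5,.2))"
```

```text
t43.30 grasp [0.5139 0.2021 0.2637] psi 0.13 lean 0.04 roll -0.03 F [ 0.4 -0.1 -0.2] open 46.0 q [-0.3   0.59 -0.25  1.78  0.19  0.8  -0.65]
stud [368.8  57.7] 231 min [0.5764 0.3207 0.1371] max [0.5865 0.3304 0.156 ] mean [0.5801 0.3248 0.1496]
stud [240.2 144.7] 142 min [0.4785 0.2573 0.137 ] max [0.4877 0.2667 0.1563] mean [0.4835 0.2622 0.1511]
comp [233.   2.] 62 z 0.1160 ctr [476.9 371.7] size [10.3  2.2] ang 2.6 col [116. 118. 119.]
comp [279.  37.] 1419 z 0.1258 ctr [514.2 342.5] size [38.9 39. ] ang 89.8 col [192. 194. 195.]
comp [358.  65.] 333 z 0.1323 ctr [580.3 324.8] size [14.3 16.9] ang 34.6 col [149. 151. 152.]
comp [278.  98.] 1082 z 0.1257 ctr [513.4 297.3] size [39.1 39. ] ang 0.1 col [182. 184. 185.]
comp [245. 142.] 192 z 0.1322 ctr [483.1 262.1] size [15.7 15.9] ang 43.8 col [164. 166. 167.]
comp [288. 150.] 86 z 0.0503 ctr [780.1 -25.2] size [20.8 20.6] ang 89.4 col [182. 145.  82.]
comp [369. 152.] 90 z 0.0598 ctr [ 761.7 -263.9] size [53.7 25.2] ang 27.9 col [103. 104.  96.]
comp [242. 247.] 165 z 0.0533 ctr [493.9 113.2] size [36.2 35.7] ang 79.3 col [129. 106. 143.]
comp [389. 257.] 81 z 0.0426 ctr [ 462.4 -312.3] size [47.3 11.8] ang 46.7 col [70. 70. 70.]
comp [309. 277.] 172 z 0.0528 ctr [406.6 -81. ] size [36.5 36.2] ang 3.9 col [133. 111. 146.]
```

View pics/w16.png

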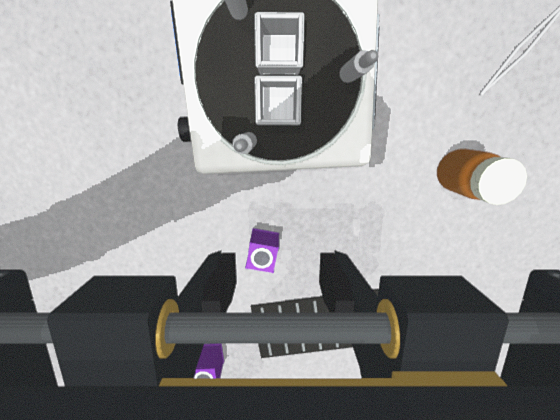

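View pics/t16.png

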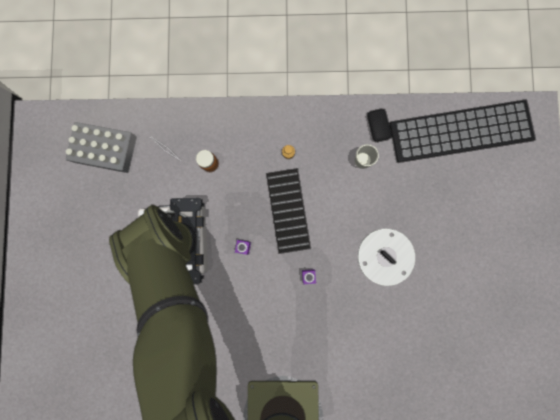

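Both cups are mouth-up on the deck at (279,38) and (278,98), between the studs. Next I'll measure the studs at the yaw the lid will be placed at, then the lid from the same relative view, so that camera offset cancels.

```bash
python3 -c "
from h import *
plan([.4754,.2463,.30],-27,0)"
```

```text
t43.35 d [ 0.742 -0.64  -0.604] a [-7.000e-03 -4.000e-03  4.518e+00] norm mm 69 deg 27
```

>>> servo_tool:
  deltas:
    - {"dx": 0.74, "dy": -0.64, "dz": -0.6, "ax": 0, "ay": 0, "az": 4.5, "hand": 46}
    - {"dx": 0.74, "dy": -0.64, "dz": -0.6, "ax": 0, "ay": 0, "az": 4.5, "hand": 46}
    - {"dx": 0.74, "dy": -0.64, "dz": -0.6, "ax": 0, "ay": 0, "az": 4.5, "hand": 46}
    - {"dx": 0.74, "dy": -0.64, "dz": -0.6, "ax": 0, "ay": 0, "az": 4.5, "hand": 46}
    - {"dx": 0.74, "dy": -0.64, "dz": -0.6, "ax": 0, "ay": 0, "az": 4.5, "hand": 46}
    - {"dx": 0.74, "dy": -0.64, "dz": -0.6, "ax": 0, "ay": 0, "az": 4.5, "hand": 46}
    - {"dx": 0.74, "dy": -0.64, "dz": -0.6, "ax": 0, "ay": 0, "az": 4.5, "hand": 46}

```text
clock: 44.22
tool_pos: [0.4757, 0.2453, 0.3057]
eef_rot: [0.852, 0.523, -0.0, -0.0]
contact_force: [0.5, 0.7, -0.5]
opening: 0.525
```

>>> servo_tool:
  deltas:
    - {"dx": 0, "dy": 0, "dz": 0, "ax": 0, "ay": 0, "az": 0, "hand": 46}
    - {"dx": 0, "dy": 0, "dz": 0, "ax": 0, "ay": 0, "az": 0, "hand": 46}
    - {"dx": 0, "dy": 0, "dz": 0, "ax": 0, "ay": 0, "az": 0, "hand": 46}

```text
clock: 44.6
tool_pos: [0.4756, 0.2455, 0.3058]
eef_rot: [0.852, 0.523, -0.0, -0.0]
contact_force: [-0.2, -0.3, 0.0]
opening: 0.523
```

```bash
python3 -c "
from h import *
p,d,m=grab('wrist','w17');stat();studs(d,m);studs(d,m,.128,.136)"
```

```text
t44.65 grasp [0.4756 0.2455 0.2999] psi -26.96 lean 0.01 roll -0.03 F [ 0.2  0.4 -1.1] open 46.1 q [-0.49  0.52 -0.12  1.79  0.08  0.85 -1.11]
stud [210.   70.1] 156 min [0.4721 0.374  0.1371] max [0.4817 0.3841 0.1561] mean [0.4775 0.378  0.1501]
stud [345.3  70.2] 154 min [0.5764 0.3208 0.1376] max [0.587  0.3304 0.1559] mean [0.5803 0.3255 0.1503]
stud [277.5 185.2] 107 min [0.478  0.2569 0.1375] max [0.4879 0.2667 0.1564] mean [0.4835 0.2628 0.1504]
stud [215.6  74.4] 160 min [0.4688 0.3709 0.1285] max [0.4853 0.3876 0.1359] mean [0.4782 0.3767 0.1323]
stud [339.5  74.3] 167 min [0.5733 0.3176 0.1282] max [0.5886 0.3339 0.1357] mean [0.5789 0.3254 0.1323]
stud [277.6 180. ] 115 min [0.4747 0.254  0.1284] max [0.4912 0.2701 0.1358] mean [0.4843 0.2641 0.1324]
```

View pics/w17.png

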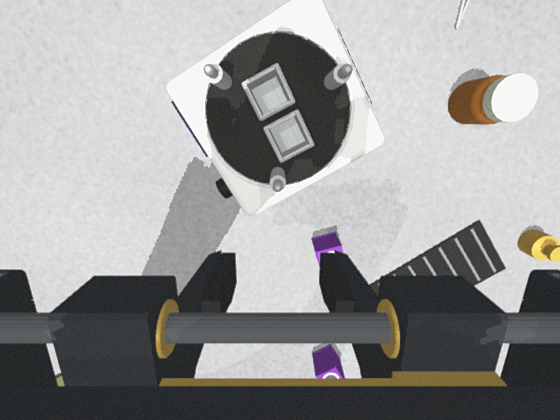

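```bash
python3 -c "
from h import *
plan([.405,-.3746,.18],-43,0)"
```

```text
t44.65 d [-9.746  3.637  1.994] a [-0.006 -0.     2.674] norm mm 636 deg 16
```

>>> servo_tool:
  deltas:
    - {"dx": -9.75, "dy": 3.64, "dz": 2, "ax": 0, "ay": 0, "az": 2.67, "hand": 40}
    - {"dx": -9.75, "dy": 3.64, "dz": 2, "ax": 0, "ay": 0, "az": 2.67, "hand": 40}
    - {"dx": -9.75, "dy": 3.64, "dz": 2, "ax": 0, "ay": 0, "az": 2.67, "hand": 40}
    - {"dx": -9.75, "dy": 3.64, "dz": 2, "ax": 0, "ay": 0, "az": 2.67, "hand": 40}
    - {"dx": -9.75, "dy": 3.64, "dz": 2, "ax": 0, "ay": 0, "az": 2.67, "hand": 40}
    - {"dx": -9.75, "dy": 3.64, "dz": 2, "ax": 0, "ay": 0, "az": 2.67, "hand": 40}
    - {"dx": -9.75, "dy": 3.64, "dz": 2, "ax": 0, "ay": 0, "az": 2.67, "hand": 40}
    - {"dx": -9.75, "dy": 3.64, "dz": 2, "ax": 0, "ay": 0, "az": 2.67, "hand": 40}
    - {"dx": -9.75, "dy": 3.64, "dz": 2, "ax": 0, "ay": 0, "az": 2.67, "hand": 40}
    - {"dx": -9.75, "dy": 3.64, "dz": 2, "ax": 0, "ay": 0, "az": 2.67, "hand": 40}

```text
clock: 45.9
tool_pos: [0.4061, -0.3664, 0.1874]
eef_rot: [0.917, 0.399, 0.0, -0.0]
contact_force: [0.5, 0.0, 0.4]
opening: 0.452
```

>>> servo_tool:
  deltas:
    - {"dx": 0, "dy": 0, "dz": 0, "ax": 0, "ay": 0, "az": 0, "hand": 40}
    - {"dx": 0, "dy": 0, "dz": 0, "ax": 0, "ay": 0, "az": 0, "hand": 40}
    - {"dx": 0, "dy": 0, "dz": 0, "ax": 0, "ay": 0, "az": 0, "hand": 40}

```text
clock: 46.28
tool_pos: [0.4071, -0.3624, 0.188]
eef_rot: [0.916, 0.4, 0.0, -0.001]
contact_force: [-0.5, -0.5, 0.4]
opening: 0.458
```

```bash
python3 -c "
from h import *
stat();p,d,m=grab('wrist','w18');stat();plan([.405,-.3746,.18],-43,0)"
```

```text
t46.27 grasp [ 0.4071 -0.3624  0.182 ] psi -42.80 lean 0.05 roll -0.05 F [-0.5 -0.5  0.4] open 40.3 q [ 0.72  0.69 -0.12  1.88  0.14  0.58 -0.25]
t46.33 grasp [ 0.4071 -0.3626  0.1821] psi -42.80 lean 0.04 roll -0.04 F [ 0.9 -0.4  0.8] open 40.1 q [ 0.72  0.69 -0.12  1.88  0.14  0.58 -0.25]
t46.33 d [-0.171  0.111  0.034] a [-0.006 -0.007  0.033] norm mm 12 deg 0
```

View pics/w18.png

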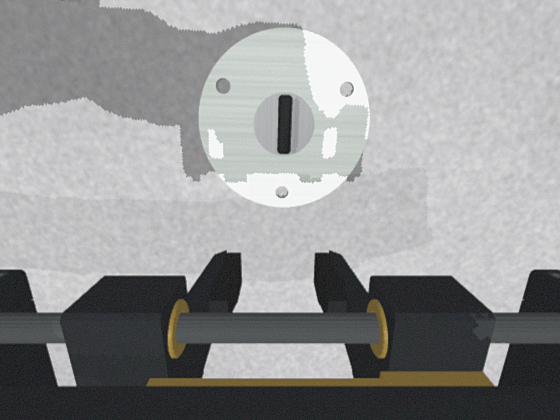

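```bash
cat > lid.py <<'E'
from h import *
def lidfit(tag,zt=.006,c0=(.463,-.3125),ang0=227):
    p,d,m=load(f'pics/{tag}.npz'); g=cv2.cvtColor(p,cv2.COLOR_RGB2GRAY)
    Hs=[]
    a0=np.radians(ang0)
    S=20  # rectified plane image: 0.25 mm/px patch around each predicted hole
    for k in range(3):
        h=np.array(c0)+.068*np.array([np.cos(a0+k*2*np.pi/3),np.sin(a0+k*2*np.pi/3)])
        n=121; r_=(np.arange(n)-n//2)*.00025
        X,Y=np.meshgrid(h[0]+r_,h[1]+r_,indexing='ij'); uv=proj(m,np.stack([X,Y,np.full_like(X,zt)],-1)).astype(np.float32)
        im=cv2.remap(g,uv[...,0],uv[...,1],cv2.INTER_CUBIC).astype(float)
        im=cv2.GaussianBlur(im,(0,0),2)
        best=None
        yy,xx=np.mgrid[0:n,0:n]
        # ring matched filter: inside r<6.5 vs annulus 7.5..10
        disc=((xx-40)**2+(yy-40)**2)[:81,:81]; 
        ker=np.where(disc<=(26)**2,-1./(np.pi*26**2),0)+np.where((disc>=30**2)&(disc<=38**2),1./(np.pi*(38**2-30**2)),0)
        # use local texture edges: contrast
        res=cv2.filter2D(im,-1,ker); res=res[41:-40,41:-40] if False else res
        sub=res[42:79,42:79] if False else res[30:91,30:91]
        i,j=np.unravel_index(np.argmax(sub),sub.shape)
        hc=h+np.array([r_[i+30],r_[j+30]]); Hs.append(hc)
        print('hole',k,hc.round(4),'score %.1f'%sub.max(),'px',proj(m,np.array([*hc,zt])).round(1))
    Hs=np.array(Hs); c=Hs.mean(0); an=np.degrees(np.arctan2(*(Hs-c).T[::-1]))-np.array([0,120,240])
    an=(an-ang0+180)%360-180+ang0
    print('centre',c.round(4),'r',np.linalg.norm(Hs-c,axis=1).round(4),'ang',an.round(2),an.mean().round(2))
    W=cloud(d,m); mk=(d>0)&(W[...,2]>.035)&(W[...,2]<.05)&(np.hypot(W[...,0]-c[0],W[...,1]-c[1])<.05)
    rr=cv2.minAreaRect((W[mk][:,:2]*1000).astype(np.float32)); print('fin',rr,np.median(W[mk][:,2]))
    return c,an.mean()
if __name__=='__main__':
    import sys; lidfit(sys.argv[1])
E
python3 lid.py w18
```

```text
hole 0 [ 0.4136 -0.3602] score 62.2 px [281.4 192. ]
hole 1 [ 0.5273 -0.3283] score 58.1 px [346.6  88.8]
hole 2 [ 0.4426 -0.246 ] score 63.8 px [222.4  85.5]
centre [ 0.4612 -0.3115] r [0.0681 0.0682 0.0681] ang [225.71 225.74 225.8 ] 225.75
fin ((461.4717102050781, -311.20233154296875), (49.71952819824219, 12.009319305419922), 45.55181121826172) 0.04105923248297505
```

```bash
python3 -c "
from h import *
plan([.4612,-.3114,.075],-44.25,0);plan([.4612,-.3114,.029],-44.25,0)"
```

```text
t46.33 d [1.237 0.083 1.785] a [-0.007 -0.007  0.241] norm mm 130 deg 1
t46.33 d [1.236 0.084 2.552] a [-0.007 -0.007  0.241] norm mm 170 deg 1
```

>>> servo_tool:
  deltas:
    - {"dx": 1.24, "dy": 0.08, "dz": 1, "ax": 0, "ay": 0, "az": 0.24, "hand": 40}
    - {"dx": 1.24, "dy": 0.08, "dz": 1.7, "ax": 0, "ay": 0, "az": 0.24, "hand": 40}
    - {"dx": 1.24, "dy": 0.08, "dz": 1.78, "ax": 0, "ay": 0, "az": 0.24, "hand": 40}
    - {"dx": 1.24, "dy": 0.08, "dz": 1.78, "ax": 0, "ay": 0, "az": 0.24, "hand": 40}
    - {"dx": 1.24, "dy": 0.08, "dz": 1.78, "ax": 0, "ay": 0, "az": 0.24, "hand": 40}

```text
clock: 46.95
tool_pos: [0.4602, -0.3151, 0.083]
eef_rot: [0.922, 0.386, 0.0, 0.001]
contact_force: [0.3, 0.4, 0.3]
opening: 0.456
```

```bash
python3 -c "
from h import *
stat();plan([.4612,-.3114,.030],-44.25,0)"
```

```text
t46.95 grasp [ 0.4602 -0.3151  0.077 ] psi -44.55 lean -0.04 roll 0.15 F [0.3 0.4 0.3] open 40.2 q [ 0.56  0.88 -0.06  1.9   0.14  0.37 -0.4 ]
t46.95 d [ 0.056 -0.033  0.782] a [ 0.024  0.006 -0.049] norm mm 47 deg 0
```

>>> servo_tool:
  deltas:
    - {"dx": 0.05, "dy": -0.03, "dz": 0.5, "ax": 0, "ay": 0, "az": -0.05, "hand": 40}
    - {"dx": 0.05, "dy": -0.03, "dz": 0.78, "ax": 0, "ay": 0, "az": -0.05, "hand": 40}
    - {"dx": 0.05, "dy": -0.03, "dz": 0.78, "ax": 0, "ay": 0, "az": -0.05, "hand": 40}
    - {"dx": 0.05, "dy": -0.03, "dz": 0.78, "ax": 0, "ay": 0, "az": -0.05, "hand": 40}

```text
clock: 47.45
tool_pos: [0.4614, -0.3104, 0.0349]
eef_rot: [0.921, 0.389, 0.0, 0.0]
contact_force: [-0.5, -0.3, -0.0]
opening: 0.455
```

```bash
python3 -c "
from h import *
stat();plan([.4612,-.3114,.030],-44.25,0)"
```

```text
t47.45 grasp [ 0.4614 -0.3104  0.0289] psi -44.16 lean -0.00 roll 0.04 F [-0.5 -0.3 -0. ] open 40.1 q [ 0.54  0.96 -0.05  1.91  0.15  0.27 -0.41]
t47.45 d [-0.014  0.009 -0.018] a [0.006 0.001 0.015] norm mm 1 deg 0
```

>>> servo_tool:
  deltas:
    - {"dx": 0, "dy": 0, "dz": -0.02, "ax": 0, "ay": 0, "az": 0, "hand": 2}
    - {"dx": 0, "dy": 0, "dz": -0.02, "ax": 0, "ay": 0, "az": 0, "hand": 2}
    - {"dx": 0, "dy": 0, "dz": -0.02, "ax": 0, "ay": 0, "az": 0, "hand": 2}
    - {"dx": 0, "dy": 0, "dz": -0.02, "ax": 0, "ay": 0, "az": 0, "hand": 2}
    - {"dx": 0, "dy": 0, "dz": -0.02, "ax": 0, "ay": 0, "az": 0, "hand": 2}
    - {"dx": 0, "dy": 0, "dz": -0.02, "ax": 0, "ay": 0, "az": 0, "hand": 2}
  newtons: 50

```text
clock: 48.2
tool_pos: [0.462, -0.3103, 0.0357]
eef_rot: [0.921, 0.39, 0.0, 0.001]
contact_force: [0.9, -2.6, 4.7]
opening: 0.134
```

```bash
python3 -c "
from h import *
stat()"
```

```text
t48.20 grasp [ 0.462  -0.3103  0.0297] psi -44.13 lean 0.02 roll 0.09 F [ 0.9 -2.6  4.7] open 11.8 q [ 0.54  0.96 -0.05  1.91  0.15  0.27 -0.41]
```

>>> servo_tool:
  deltas:
    - {"dx": 0, "dy": 0, "dz": -0.5, "ax": 0, "ay": 0, "az": 0, "hand": 2}
    - {"dx": 0, "dy": 0, "dz": -1.3, "ax": 0, "ay": 0, "az": 0, "hand": 2}
    - {"dx": 0, "dy": 0, "dz": -2.1, "ax": 0, "ay": 0, "az": 0, "hand": 2}
    - {"dx": 0, "dy": 0, "dz": -2.9, "ax": 0, "ay": 0, "az": 0, "hand": 2}
    - {"dx": 0, "dy": 0, "dz": -3.9, "ax": 0, "ay": 0, "az": 0, "hand": 2}
    - {"dx": 0, "dy": 0, "dz": -3.9, "ax": 0, "ay": 0, "az": 0, "hand": 2}
    - {"dx": 0, "dy": 0, "dz": -3.9, "ax": 0, "ay": 0, "az": 0, "hand": 2}

```text
clock: 49.08
tool_pos: [0.4594, -0.3086, 0.2674]
eef_rot: [0.921, 0.39, -0.002, -0.002]
contact_force: [0.1, 0.8, -5.8]
opening: 0.134
```

```bash
python3 -c "
from h import *
stat();plan([.5143,.3234,.26],-27.1,0)"
```

```text
t49.08 grasp [ 0.4594 -0.3086  0.2614] psi -44.10 lean -0.09 roll -0.34 F [ 0.1  0.8 -5.8] open 11.8 q [ 0.58  0.59 -0.12  1.78  0.09  0.79 -0.36]
t49.08 d [ 8.202 -6.672  0.05 ] a [-0.059  0.006 -2.832] norm mm 634 deg 17
```

>>> servo_tool:
  deltas:
    - {"dx": 0.3, "dy": -0.25, "dz": 0, "ax": 0, "ay": 0, "az": -0.1, "hand": 2}
    - {"dx": 0.9, "dy": -0.73, "dz": 0, "ax": 0, "ay": 0, "az": -0.3, "hand": 2}
    - {"dx": 1.6, "dy": -1.3, "dz": 0, "ax": 0, "ay": 0, "az": -0.55, "hand": 2}
    - {"dx": 2.3, "dy": -1.87, "dz": 0, "ax": 0, "ay": 0, "az": -0.8, "hand": 2}
    - {"dx": 3.0, "dy": -2.44, "dz": 0, "ax": 0, "ay": 0, "az": -1.04, "hand": 2}
    - {"dx": 3.7, "dy": -3.0, "dz": 0, "ax": 0, "ay": 0, "az": -1.28, "hand": 2}
    - {"dx": 4.4, "dy": -3.58, "dz": 0, "ax": 0, "ay": 0, "az": -1.52, "hand": 2}
    - {"dx": 5.1, "dy": -4.15, "dz": 0, "ax": 0, "ay": 0, "az": -1.76, "hand": 2}
    - {"dx": 5.6, "dy": -4.55, "dz": 0, "ax": 0, "ay": 0, "az": -1.94, "hand": 2}
    - {"dx": 5.9, "dy": -4.8, "dz": 0, "ax": 0, "ay": 0, "az": -2.04, "hand": 2}

```text
clock: 50.32
tool_pos: [0.4985, 0.1487, 0.2675]
eef_rot: [0.873, 0.488, -0.002, -0.002]
contact_force: [-0.3, -0.3, -4.3]
opening: 0.13
```

```bash
python3 -c "
from h import *
stat();plan([.5143,.3234,.26],-27.1,0)"
```

```text
t50.33 grasp [0.4985 0.1487 0.2615] psi -31.55 lean -0.13 roll -0.28 F [-0.3 -0.3 -4.3] open 11.4 q [-0.29  0.55 -0.14  1.87  0.1   0.73 -1.04]
t50.33 d [ 2.62  -1.299  0.025] a [-0.048  0.02  -0.741] norm mm 175 deg 4
```

>>> servo_tool:
  deltas:
    - {"dx": 0.5, "dy": -0.25, "dz": 0, "ax": 0, "ay": 0, "az": -0.2, "hand": 2}
    - {"dx": 1.1, "dy": -0.55, "dz": 0, "ax": 0, "ay": 0, "az": -0.4, "hand": 2}
    - {"dx": 1.7, "dy": -0.85, "dz": 0.02, "ax": 0, "ay": 0, "az": -0.6, "hand": 2}
    - {"dx": 2.3, "dy": -1.15, "dz": 0.02, "ax": -0.04, "ay": 0, "az": -0.74, "hand": 2}
    - {"dx": 2.62, "dy": -1.3, "dz": 0.02, "ax": -0.04, "ay": 0.02, "az": -0.74, "hand": 2}
    - {"dx": 2.62, "dy": -1.3, "dz": 0.02, "ax": -0.04, "ay": 0.02, "az": -0.74, "hand": 2}
    - {"dx": 2.62, "dy": -1.3, "dz": 0.02, "ax": -0.04, "ay": 0.02, "az": -0.74, "hand": 2}
    - {"dx": 2.62, "dy": -1.3, "dz": 0.02, "ax": -0.04, "ay": 0.02, "az": -0.74, "hand": 2}

```text
clock: 51.32
tool_pos: [0.5176, 0.3177, 0.2677]
eef_rot: [0.855, 0.518, 0.001, 0.002]
contact_force: [0.3, -0.0, -4.9]
opening: 0.126
```

```bash
python3 -c "
from h import *
stat();plan([.5143,.3234,.198],-27.1,0)
p,d,m=grab('wrist','w19');grab('scene','s19');plan([.5143,.3234,.198],-27.1,0)"
```

```text
t51.33 grasp [0.5176 0.3177 0.2617] psi -27.54 lean -0.02 roll 0.20 F [ 0.3 -0.  -4.9] open 11.1 q [-0.55  0.66 -0.13  1.62  0.11  0.87 -1.21]
t51.33 d [ 0.059 -0.096  1.062] a [ 0.034  0.003 -0.073] norm mm 64 deg 0
t51.42 d [ 0.047 -0.096  1.07 ] a [ 0.036 -0.011 -0.071] norm mm 65 deg 0
```

View pics/w19.png

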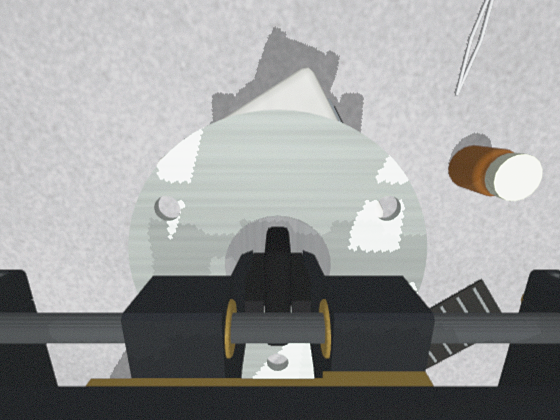

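View pics/s19.png

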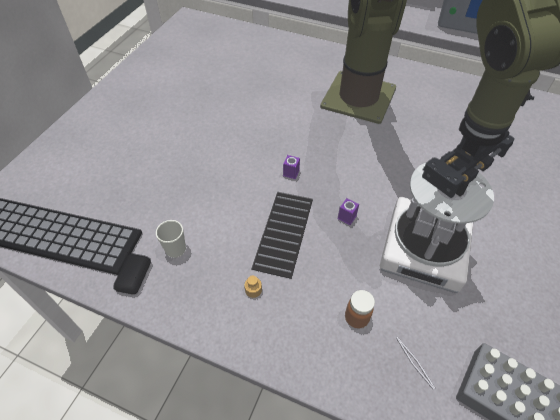

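>>> servo_tool:
  deltas:
    - {"dx": 0.05, "dy": -0.1, "dz": 0.4, "ax": 0.03, "ay": 0, "az": -0.07, "hand": 2}
    - {"dx": 0.05, "dy": -0.1, "dz": 0.8, "ax": 0.03, "ay": 0, "az": -0.07, "hand": 2}
    - {"dx": 0.05, "dy": -0.1, "dz": 1.06, "ax": 0.03, "ay": 0, "az": -0.07, "hand": 2}
    - {"dx": 0.05, "dy": -0.1, "dz": 1.06, "ax": 0.03, "ay": 0, "az": -0.07, "hand": 2}
    - {"dx": 0.05, "dy": -0.1, "dz": 1.06, "ax": 0.03, "ay": 0, "az": -0.07, "hand": 2}
    - {"dx": 0.05, "dy": -0.1, "dz": 1.06, "ax": 0.03, "ay": 0, "az": -0.07, "hand": 2}

```text
clock: 52.18
tool_pos: [0.5147, 0.3253, 0.2057]
eef_rot: [0.853, 0.522, 0.002, -0.0]
contact_force: [0.4, 0.1, -4.0]
opening: 0.128
```

```bash
python3 -c "
from h import *
p,d,m=grab('wrist','w20');stat();plan([.5143,.3234,.198],-27.1,0)
W=cloud(d,m)
from lid import lidfit
# plate top height at several px
for u,v in [(200,170),(350,170),(280,150),(230,250)]: print(W[v,u].round(4))
"
```

```text
t52.23 grasp [0.5146 0.3253 0.1996] psi -27.03 lean 0.20 roll 0.08 F [-0.4 -0.6 -5.8] open 11.3 q [-0.57  0.74 -0.13  1.68  0.13  0.73 -1.23]
t52.23 d [-0.03   0.01   0.026] a [ 0.013 -0.034  0.012] norm mm 2 deg 0
[0.503  0.3913 0.1759]
[0.5714 0.3564 0.176 ]
[0.544  0.3816 0.1755]
[0.4946 0.3456 0.1761]
```

View pics/w20.png

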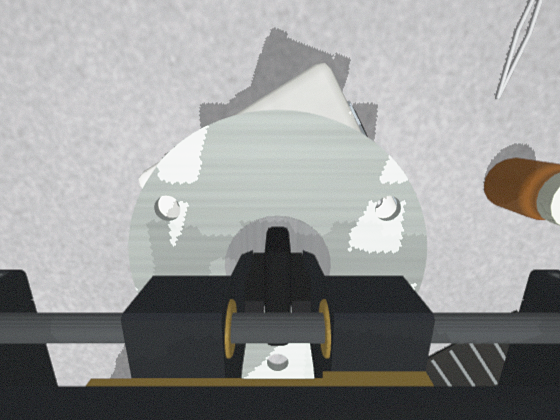

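```bash
python3 -c "
from lid import *
lidfit('w20',zt=.176,c0=(.5140,.3235),ang0=242.9)
" ; python3 -c "
from h import *
p,d,m=load('pics/w20.npz')
a=np.hstack([cv2.resize(p[180:235,140:195],(390,390),interpolation=cv2.INTER_CUBIC),cv2.resize(p[180:235,360:415],(390,390),interpolation=cv2.INTER_CUBIC)]);cv2.imwrite('pics/w20c.png',a[:,:,::-1])
S=np.array([[.4769,.3790,.155],[.5815,.3257,.155],[.4830,.2619,.155]]);print(proj(m,S))"
```

```text
hole 0 [0.4828 0.2645] score 73.5 px [277.5 362.7]
hole 1 [0.5812 0.3279] score 14.5 px [387.8 209.1]
hole 2 [0.4696 0.3778] score 25.2 px [159.9 220.5]
centre [0.5112 0.3234] r [0.0654 0.0701 0.0685] ang [244.28 243.7  247.39] 245.12
fin ((0.0, 0.0), (0.0, 0.0), 0.0) nan
[[182.26107814 202.5012509 ]
 [377.06845381 202.23147437]
 [279.37093397 341.89644451]]
  return _methods._mean(a, axis=axis, dtype=dtype,
  ret = ret.dtype.type(ret / rcount)
```

View pics/w20c.png

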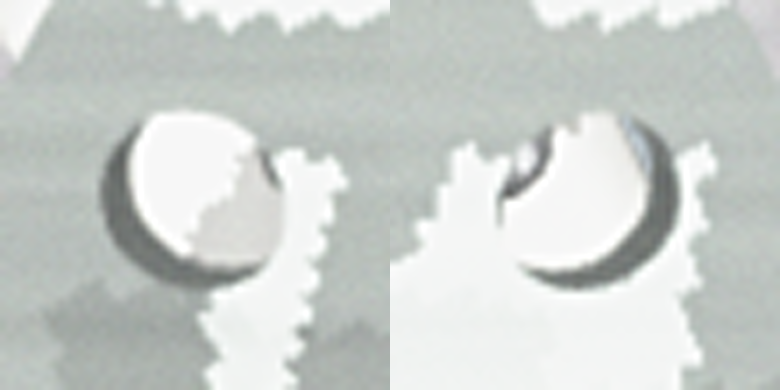

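```bash
python3 -c "
from h import *
p,d,m=load('pics/w20.npz')
L=rayz(m,np.array([167.1,387.9,278.3]),np.array([208.2,208.2,362.3]),.176);print(L.round(4));c=L[:2].mean(0);print(np.linalg.norm(L[0]-L[1]))
S=np.array([[.4769,.3790],[.5814,.3257],[.4830,.2619]])
print('hole-stud',(L[:,:2]-S).round(4),'mean',(L[:,:2]-S).mean(0))
a=np.degrees(np.arctan2(*(L[1]-L[0])[:2][::-1])-np.arctan2(*(S[1]-S[0])[::-1]));print('ang',a)
cv2.imwrite('pics/w20d.png',cv2.resize(p[335:390,250:310],(600,550),interpolation=cv2.INTER_CUBIC)[:,:,::-1])"
```

```text
[[0.4768 0.3818 0.176 ]
 [0.5814 0.3284 0.176 ]
 [0.4834 0.2645 0.176 ]]
0.11746719216559012
hole-stud [[-0.0001  0.0028]
 [-0.      0.0027]
 [ 0.0004  0.0026]] mean [8.56741676e-05 2.69865868e-03]
ang -0.06228385026204992
```

View pics/w20d.png

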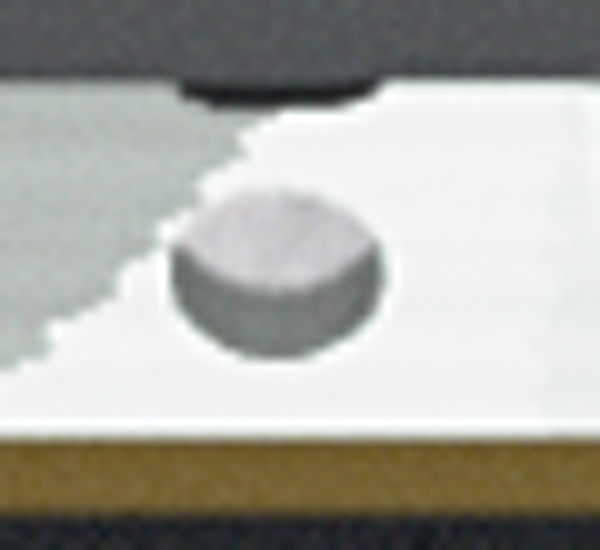

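>>> servo_tool:
  deltas:
    - {"dx": -0.04, "dy": 0.02, "dz": 0, "ax": 0.01, "ay": -0.03, "az": 0, "hand": 2}
    - {"dx": -0.04, "dy": 0.02, "dz": 0.06, "ax": 0.01, "ay": -0.03, "az": 0, "hand": 2}
    - {"dx": -0.04, "dy": 0.02, "dz": 0.12, "ax": 0.01, "ay": -0.03, "az": 0, "hand": 2}
    - {"dx": -0.04, "dy": 0.02, "dz": 0.17, "ax": 0.01, "ay": -0.03, "az": 0, "hand": 2}
    - {"dx": -0.04, "dy": 0.02, "dz": 0.17, "ax": 0.01, "ay": -0.03, "az": 0, "hand": 2}
    - {"dx": -0.04, "dy": 0.02, "dz": 0.17, "ax": 0.01, "ay": -0.03, "az": 0, "hand": 2}

```text
clock: 52.98
tool_pos: [0.5141, 0.3224, 0.1945]
eef_rot: [0.853, 0.522, -0.001, 0.0]
contact_force: [0.2, -0.4, -5.3]
opening: 0.132
```

```bash
python3 -c "
from h import *
p,d,m=grab('wrist','w21');stat()
W=cloud(d,m)
print([W[v,u,2].round(4) for u,v in [(200,170),(350,170),(280,150),(230,250)]])
S=np.array([[.4769,.3790,.155],[.5815,.3257,.155],[.4830,.2619,.155]]);print(proj(m,S))
a=np.hstack([cv2.resize(p[180:235,140:195],(390,390),interpolation=cv2.INTER_CUBIC),cv2.resize(p[180:235,360:415],(390,390),interpolation=cv2.INTER_CUBIC)]);cv2.imwrite('pics/w21c.png',a[:,:,::-1])
"
```

```text
t53.02 grasp [0.5141 0.3224 0.1885] psi -27.01 lean -0.05 roll -0.03 F [ 0.4 -0.1 -5.4] open 11.5 q [-0.56  0.75 -0.13  1.69  0.13  0.71 -1.23]
[np.float64(0.1647), np.float64(0.1646), np.float64(0.1642), np.float64(0.1638)]
[[174.2806832  202.40632619]
 [382.95682404 202.2763411 ]
 [278.37076632 349.7432883 ]]
```

View pics/w21c.png

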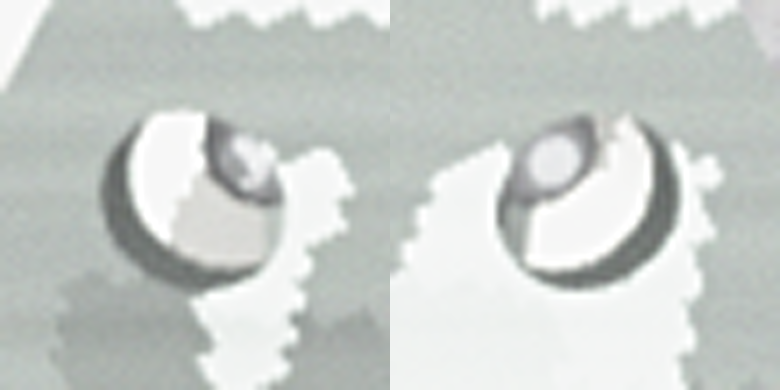

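>>> servo_tool:
  deltas:
    - {"dx": 0, "dy": 0, "dz": 0.05, "ax": 0, "ay": 0, "az": 0, "hand": 2}
    - {"dx": 0, "dy": 0, "dz": 0.1, "ax": 0, "ay": 0, "az": 0, "hand": 2}
    - {"dx": 0, "dy": 0, "dz": 0.15, "ax": 0, "ay": 0, "az": 0, "hand": 2}
    - {"dx": 0, "dy": 0, "dz": 0.15, "ax": 0, "ay": 0, "az": 0, "hand": 2}
    - {"dx": 0, "dy": 0, "dz": 0.15, "ax": 0, "ay": 0, "az": 0, "hand": 2}

```text
clock: 53.65
tool_pos: [0.5141, 0.3223, 0.1855]
eef_rot: [0.853, 0.522, -0.001, 0.0]
contact_force: [0.6, 0.7, -4.8]
opening: 0.128
```

```bash
python3 -c "
from h import *
p,d,m=grab('wrist','w22');stat()
a=np.hstack([cv2.resize(p[180:235,140:195],(390,390),interpolation=cv2.INTER_CUBIC),cv2.resize(p[180:235,360:415],(390,390),interpolation=cv2.INTER_CUBIC)]);cv2.imwrite('pics/w22c.png',a[:,:,::-1])
"
```

```text
t53.70 grasp [0.5141 0.3223 0.1795] psi -27.02 lean -0.06 roll -0.03 F [-0.3  0.2 -5.2] open 11.6 q [-0.57  0.76 -0.13  1.7   0.14  0.69 -1.23]
```

View pics/w22c.png

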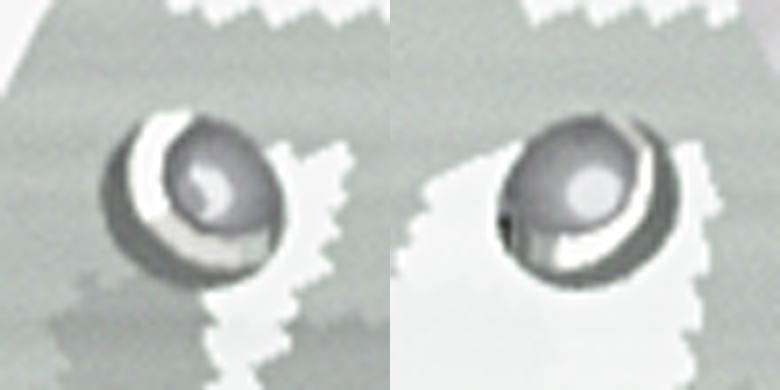

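>>> servo_tool:
  deltas:
    - {"dx": 0, "dy": 0, "dz": 0.05, "ax": 0, "ay": 0, "az": 0, "hand": 2}
    - {"dx": 0, "dy": 0, "dz": 0.1, "ax": 0, "ay": 0, "az": 0, "hand": 2}
    - {"dx": 0, "dy": 0, "dz": 0.15, "ax": 0, "ay": 0, "az": 0, "hand": 2}
    - {"dx": 0, "dy": 0, "dz": 0.2, "ax": 0, "ay": 0, "az": 0, "hand": 2}
    - {"dx": 0, "dy": 0, "dz": 0.23, "ax": 0, "ay": 0, "az": 0, "hand": 2}
    - {"dx": 0, "dy": 0, "dz": 0.23, "ax": 0, "ay": 0, "az": 0, "hand": 2}

```text
clock: 54.45
tool_pos: [0.514, 0.3222, 0.1715]
eef_rot: [0.853, 0.522, -0.001, 0.0]
contact_force: [-0.5, 0.0, -5.3]
opening: 0.133
```

```bash
python3 -c "
from h import *
p,d,m=grab('wrist','w23');stat()
W=cloud(d,m)
print([W[v,u,2].round(4) for u,v in [(200,170),(350,170),(280,150),(230,250)]])
a=np.hstack([cv2.resize(p[180:235,140:195],(390,390),interpolation=cv2.INTER_CUBIC),cv2.resize(p[180:235,360:415],(390,390),interpolation=cv2.INTER_CUBIC)]);cv2.imwrite('pics/w23c.png',a[:,:,::-1])
"
```

```text
t54.50 grasp [0.5141 0.3223 0.1656] psi -27.02 lean -0.07 roll -0.03 F [ 0.4  0.4 -4.7] open 11.2 q [-0.57  0.78 -0.12  1.71  0.14  0.66 -1.24]
[np.float64(0.14), np.float64(0.1398), np.float64(0.142), np.float64(0.1422)]
```

View pics/w23c.png

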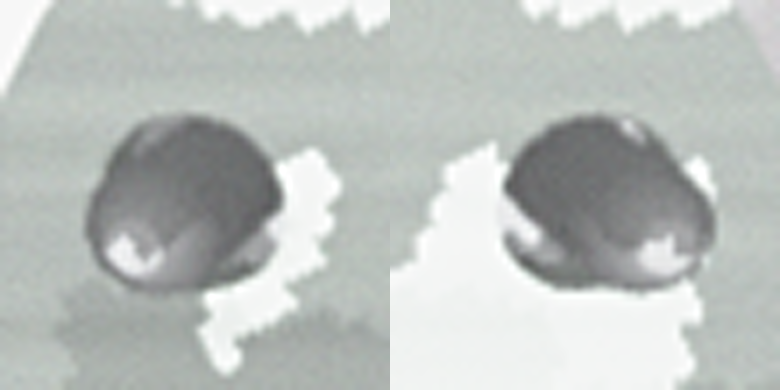

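>>> servo_tool:
  deltas:
    - {"dx": 0, "dy": 0, "dz": 0.02, "ax": 0, "ay": 0, "az": 0, "hand": 2}
    - {"dx": 0, "dy": 0, "dz": 0.035, "ax": 0, "ay": 0, "az": 0, "hand": 2}
    - {"dx": 0, "dy": 0, "dz": 0.045, "ax": 0, "ay": 0, "az": 0, "hand": 2}
    - {"dx": 0, "dy": 0, "dz": 0.045, "ax": 0, "ay": 0, "az": 0, "hand": 2}

```text
clock: 55.0
tool_pos: [0.514, 0.3223, 0.1689]
eef_rot: [0.853, 0.522, -0.001, 0.0]
contact_force: [-0.0, -0.3, -4.6]
opening: 0.135
```

```bash
python3 -c "
from h import *
stat()"
```

```text
t55.00 grasp [0.514  0.3223 0.1629] psi -27.02 lean -0.07 roll -0.03 F [-0.  -0.3 -4.6] open 11.9 q [-0.57  0.79 -0.12  1.71  0.14  0.66 -1.24]
```

>>> servo_tool:
  deltas:
    - {"dx": 0, "dy": 0, "dz": 0.01, "ax": 0, "ay": 0, "az": 0, "hand": 2}
    - {"dx": 0, "dy": 0, "dz": 0.02, "ax": 0, "ay": 0, "az": 0, "hand": 2}
    - {"dx": 0, "dy": 0, "dz": 0.03, "ax": 0, "ay": 0, "az": 0, "hand": 2}
    - {"dx": 0, "dy": 0, "dz": 0.03, "ax": 0, "ay": 0, "az": 0, "hand": 2}

```text
clock: 55.5
tool_pos: [0.5141, 0.3223, 0.1687]
eef_rot: [0.853, 0.522, -0.0, 0.0]
contact_force: [-2.8, -2.4, 8.2]
opening: 0.13
```

```bash
python3 -c "
from h import *
stat()"
```

```text
t55.50 grasp [0.5141 0.3223 0.1627] psi -27.02 lean -0.03 roll -0.00 F [-2.8 -2.4  8.2] open 11.4 q [-0.57  0.79 -0.12  1.71  0.14  0.66 -1.24]
```

Seated: contact came at the expected height. I'll release and rise straight up.

>>> servo_tool:
  deltas:
    - {"dx": 0, "dy": 0, "dz": -0.02, "ax": 0, "ay": 0, "az": 0, "hand": 20}
    - {"dx": 0, "dy": 0, "dz": -0.02, "ax": 0, "ay": 0, "az": 0, "hand": 34}
    - {"dx": 0, "dy": 0, "dz": -0.02, "ax": 0, "ay": 0, "az": 0, "hand": 34}
    - {"dx": 0, "dy": 0, "dz": -0.02, "ax": 0, "ay": 0, "az": 0, "hand": 34}
    - {"dx": 0, "dy": 0, "dz": -0.8, "ax": 0, "ay": 0, "az": 0, "hand": 34}
    - {"dx": 0, "dy": 0, "dz": -1.6, "ax": 0, "ay": 0, "az": 0, "hand": 34}
    - {"dx": -1.8, "dy": 0, "dz": -2, "ax": 0, "ay": 0, "az": 0, "hand": 34}
    - {"dx": -1.8, "dy": 0, "dz": -2, "ax": 0, "ay": 0, "az": 0, "hand": 34}
    - {"dx": -1.8, "dy": 0, "dz": -2, "ax": 0, "ay": 0, "az": 0, "hand": 34}
    - {"dx": -1.8, "dy": 0, "dz": -2, "ax": 0, "ay": 0, "az": 0, "hand": 34}

```text
clock: 56.75
tool_pos: [0.4656, 0.2271, 0.2875]
eef_rot: [0.853, 0.523, 0.0, -0.0]
contact_force: [0.5, -0.8, 0.2]
opening: 0.383
```

>>> servo_tool:
  deltas:
    - {"dx": -3, "dy": 2, "dz": 0, "ax": 0, "ay": 0, "az": 0, "hand": 34}
    - {"dx": -3, "dy": 2, "dz": 0, "ax": 0, "ay": 0, "az": 0, "hand": 34}
    - {"dx": -3, "dy": 2, "dz": 0, "ax": 0, "ay": 0, "az": 0, "hand": 34}
    - {"dx": -3, "dy": 2, "dz": 0, "ax": 0, "ay": 0, "az": 0, "hand": 34}
    - {"dx": -3, "dy": 2, "dz": 0, "ax": 0, "ay": 0, "az": 0, "hand": 34}
    - {"dx": -3, "dy": 2, "dz": 0, "ax": 0, "ay": 0, "az": 0, "hand": 34}

```text
clock: 57.5
tool_pos: [0.4908, 0.0137, 0.2872]
eef_rot: [0.852, 0.524, -0.0, -0.001]
contact_force: [-0.2, -0.1, 0.5]
opening: 0.384
```

```bash
python3 -c "
from h import *
stat()
p,d,m=grab('scene','s24');cv2.imwrite('pics/s24c.png',cv2.resize(p[150:310,340:520],(0,0),fx=3.7,fy=3.7,interpolation=cv2.INTER_CUBIC)[:,:,::-1])
W=cloud(d,m); mk=(d>0)&(np.hypot(W[...,0]-.516,W[...,1]-.322)<.078)&(W[...,2]>.13)&(W[...,2]<.15)
P=W[mk]; A=np.c_[P[:,:2]-[.516,.322],np.ones(len(P))]; q,*_=np.linalg.lstsq(A,P[:,2],rcond=None); r_=P[:,2]-A@q; k=abs(r_)<.002; q,*_=np.linalg.lstsq(A[k],P[k,2],rcond=None); print('plane',q, k.mean(),len(P),'bench bias .0024')
p,d,m=grab('top','t24');cups(d,m,p,zlo=.03,box=(.2,.82,-.5,.25))"
```

```text
t57.50 grasp [0.4908 0.0137 0.2812] psi -26.85 lean 0.02 roll -0.07 F [-0.2 -0.1  0.5] open 33.8 q [-0.01  0.48 -0.18  1.93  0.12  0.74 -0.72]
plane [-0.00069036 -0.00090224  0.14100294] 0.8275988286969254 2732 bench bias .0024
comp [288. 150.] 84 z 0.0501 ctr [781.5 -23.9] size [21.1 21.2] ang 39.2 col [175. 140.  78.]
comp [369. 152.] 92 z 0.0606 ctr [ 766.6 -259.9] size [54.  24.9] ang 52.4 col [99. 99. 92.]
comp [211. 164.] 92 z 0.0594 ctr [739.9 209.6] size [28.7 52.5] ang 37.6 col [89. 65. 48.]
comp [202. 241.] 384 z 0.0619 ctr [518.5 235.2] size [ 28.5 196.6] ang 90.0 col [157. 154. 151.]
comp [309. 277.] 168 z 0.0530 ctr [406.9 -80.6] size [34.3 34.5] ang 0.1 col [135. 113. 149.]
```

View pics/s24c.png

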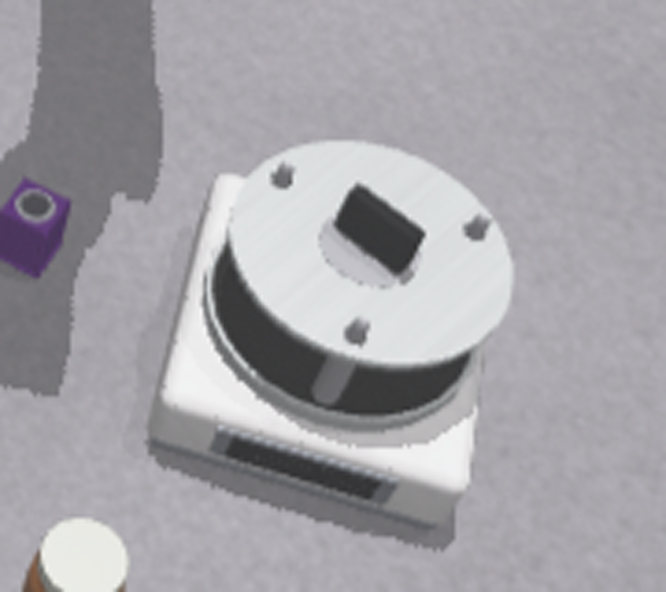

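View pics/t24.png

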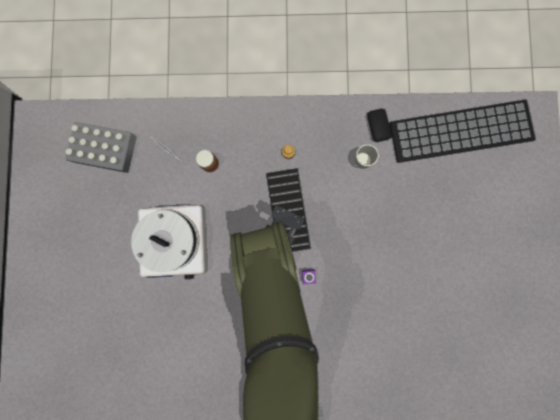

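The lid looks level, with the pins standing through all three holes at crop (284,176), (477,228) and (357,331). I'll take a quick low look under it to check that the cups still stand.

```bash
python3 -c "
from h import *
plan([.515,.06,.17],0,60)"
```

```text
t57.60 d [0.795 0.059 1.905] a [ 2.327  9.808 -4.052] norm mm 124 deg 65
```

>>> servo_tool:
  deltas:
    - {"dx": 0.8, "dy": 0.06, "dz": 1.9, "ax": 2.33, "ay": 9.8, "az": -4.05, "hand": 34}
    - {"dx": 0.8, "dy": 0.06, "dz": 1.9, "ax": 2.33, "ay": 9.8, "az": -4.05, "hand": 34}
    - {"dx": 0.8, "dy": 0.06, "dz": 1.9, "ax": 2.33, "ay": 9.8, "az": -4.05, "hand": 34}
    - {"dx": 0.8, "dy": 0.06, "dz": 1.9, "ax": 2.33, "ay": 9.8, "az": -4.05, "hand": 34}
    - {"dx": 0.8, "dy": 0.06, "dz": 1.9, "ax": 2.33, "ay": 9.8, "az": -4.05, "hand": 34}
    - {"dx": 0.8, "dy": 0.06, "dz": 1.9, "ax": 2.33, "ay": 9.8, "az": -4.05, "hand": 34}
    - {"dx": 0.8, "dy": 0.06, "dz": 1.9, "ax": 2.33, "ay": 9.8, "az": -4.05, "hand": 34}
    - {"dx": 0.8, "dy": 0.06, "dz": 1.9, "ax": 2.33, "ay": 9.8, "az": -4.05, "hand": 34}
    - {"dx": 0.8, "dy": 0.06, "dz": 1.9, "ax": 2.33, "ay": 9.8, "az": -4.05, "hand": 34}

```text
clock: 58.72
tool_pos: [0.5151, 0.0539, 0.1755]
eef_rot: [0.613, 0.614, 0.353, -0.351]
contact_force: [-0.1, 0.7, 0.2]
opening: 0.386
```

```bash
python3 -c "
from h import *
stat();grab('wrist','w25')"
```

```text
t58.73 grasp [0.5151 0.0591 0.1725] psi -0.01 lean 59.65 roll 0.15 F [-0.1  0.7  0.2] open 34.0 q [ 0.87  1.25 -1.1   1.88 -0.03  0.59  0.19]
```

View pics/w25.png

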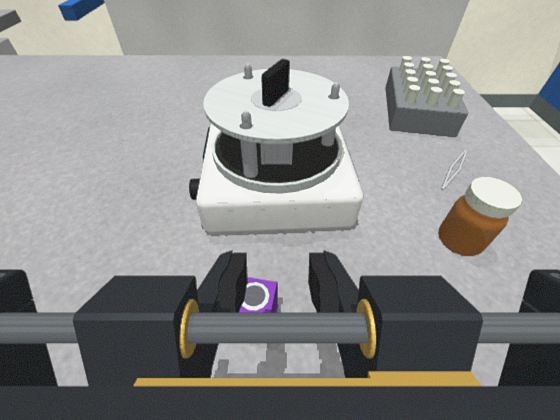

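The picture shows the lid flat on the studs with all pins through, and the nearer cup upright underneath at (277,150). The robot is clear, so I'll hand in.

```bash
python3 -c "
from plant import r
print(r.finish_job(), r.get_state()['clock'])"
```

```text
the job is handed in; nothing more can be done
the job is handed in; nothing more can be done
```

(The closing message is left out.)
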